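Load the tea tin lid-down into the sprung serving cradle

TASK

Take the small empty tin out of the steel serving cradle and set it down gently on the table, clear of cradle and stand. Then load the cradle with the larger tea tin from the wooden stand: its lid is loose, so pinch lid and base together, lift it off and turn it over in the air without the lid ever opening. Press its hinge edge down on the cradle's sprung ledge, lay it lid-down flat on the sloping bars with its other edge tucked under the two steel tabs, and let the spring clamp it there, in the middle; do not shift anything else.

Things in the scene. Friction and masses are not known exactly. Their poses are not given: they have to be found in the camera images.
- tin_center (a point): Centre of the tea tin (loose, 0.19 to 0.26 kg with its contents): a closed flat aluminium box 85 mm (its x) by 110 mm (its y) by 30 mm thick (its z, out through the lid). It starts on the stand's 50 degree slope, lid facing up and outwards, hinge edge down, underside on the bars; its x points down the slope, its z square out of it. Three round tea tablets lie loose inside.
- tin: The same tin, same axes; origin at the centre of its underside, 15 mm from its centre along -z.
- small_tin: The small tin, same axes as its centre point; origin at the centre of its underside, 10 mm from its centre along -z.
- lid (a joint): Angle of the tin's lid, rad: 0 shut, up to 1.9. The lid is a 4 mm plate covering the whole +z face, hinged along the tin's +x edge (the lower one on the stand); its free edge is the upper, -x edge. The hinge is slack: when the lid faces downwards gravity opens it, unless it is pinched against the tin.
- stand: Wooden stand that the tin leans on, fixed: base 150 x 130 x 12 mm, origin at the centre of its underside; x is level and points the way the slope descends. The tin lies on two wooden bars, 16 mm wide, at y = -46 and +46 mm, with a 76 mm gap between them, open behind, for a finger; its lower edge is on a fixed wooden foot. Top of the bars 122 mm above the table.
- cradle: Steel serving cradle, fixed: base, bars and 50 degree slope as on the stand, but with two tabs at the top and a sprung ledge at the bottom. Origin at the centre of its base's underside, x level and pointing the way the slope descends.
- cradle_back: Cradle's slope. Origin midway between its two bars, on their front surface, level with the underside of the tabs; x down the slope, y across, z square out of it. Bars 16 mm wide at y = -46 and 46 mm, gap open behind. The tabs at the same y fill x -6 to 0, z 0 to 12 mm. Loaded tin: centre at x 42.5, y 0, z 15 mm, the tin's x along this x, its z opposite to this z.
- ledge (a joint): Cradle's sprung ledge, m: a plate 104 mm wide, z = 1 to 47 mm in the cradle_back frame, facing up the slope. 0 at rest (face at x = 79 mm), grows as it is pushed down the slope, to 0.020; 5 N preload plus 0.3 N per mm. It reads 0.006 with the tin clamped under the tabs and must go past that for the tin's upper edge to pass under them.
- glass_a_center (a point): Centre of a red glass, 72 mm wide, 90 mm high, upright in front of the stand. Leave it alone.
- glass_b_center (a point): Centre of the other red glass (same size), on the white tray. Leave it alone.
- cup_center (a point): Centre of a white mug, 80 mm wide, 60 mm high, on the tray. Leave it alone.
- canister_center (a point): Centre of the closed white ceramic canister, 90 mm wide, 128 mm high, between stand and cradle. Leave it alone.
- small_tin_center (a point): Centre of the smaller, empty, closed tin (loose, 0.1 kg), a plain aluminium box 60 mm (x) by 100 mm (y) by 20 mm (z). It starts in the cradle: its lower long edge on the middle of the ledge, its face on the bars, x down the slope, z square out of it. To be put down on the table first; stable flat or standing on a long edge.
- shaker_center (a point): Centre of a white ceramic salt shaker, 48 mm wide, 78 mm high, in front of the cradle. Leave it alone.
- teapot_center (a point): Centre of the steel teapot's belly, 124 mm wide, 124 mm high, spout 115 mm to its +y and handle 106 mm to its -y. Leave it alone.
Things that resemble listed ones, but are neither listed nor needed, are in the scene too. What is shaped like the stand but yellow is not meant.

How it is judged (in metres and radians):
On the way, in this order (a step that is already met when the one before it is completed fails the run):
1. the small tin is out of the cradle, put down on the table and let go (height (world z) of small_tin_center below 0.056 m and contact force between small_tin and cradle below 0.01 N and contact force between small_tin and stand below 0.01 N and contact force between the fingers and small_tin below 0.01 N and linear speed of small_tin below 0.03 m/s and distance of small_tin_center from where it was at the start of the episode above 0.08 m), for 0.2 s.
2. the tin is held shut in the gripper, lifted clear of the stand (contact force between the fingers and tin above 2 N and contact force between tin and stand below 0.01 N and contact force between tin and cradle below 0.01 N and value of joint lid below 0.06 rad and distance of tin_center from where it was at the start of the episode above 0.03 m), for 0.2 s.
3. the tin is turned lid-down in the air, lid pinched shut (contact force between the fingers and tin above 2 N and contact force between tin and stand below 0.01 N and contact force between tin and cradle below 0.01 N and value of joint lid below 0.06 rad and angle between tin's own z axis and vertical above 2 rad), for 0.2 s.
4. the tin presses the cradle's sprung ledge down past the tabs (value of joint ledge above 0.007 m and contact force between tin and ledge above 1 N and angle between tin's own z axis and vertical above 2 rad), for 0.05 s.
At the end, for the whole second after the job is handed in: Tea tin lid-down and flat (7 deg) on the bars, lid shut, clamped between ledge (down 3 to 10 mm) and tabs, centre within 5.5 mm along, 12 mm across and 6 mm square to the slope; small tin let go on the table (centre under 56 mm), off cradle and stand, 80 mm or more from its start; both at rest (all of step 1 and x of tin_center in the frame of cradle_back between 0.037 and 0.048 m and y of tin_center in the frame of cradle_back between -0.012 and 0.012 m and z of tin_center in the frame of cradle_back between 0.009 and 0.021 m and angle between the z axis of tin and the z axis of cradle_back, either way round below 0.12 rad and angle between tin's own z axis and vertical above 2 rad and value of joint ledge between 0.003 and 0.01 m and value of joint lid below 0.06 rad and linear speed of tin below 0.02 m/s); the robot touches nothing.
It fails at once if the tin's lid opens more than 0.2 rad (the tablets would spill) (value of joint lid above 0.2 rad).
It fails at once if the small tin is dropped or thrown (faster than 1.2 m/s) (linear speed of small_tin above 1.2 m/s).
It fails at once if another thing on the table is shifted more than 25 mm (distance of any of glass_a_center, glass_b_center, cup_center, canister_center, shaker_center, teapot_center from where it was at the start of the episode above 0.025 m).
It fails at once if another thing on the table is tipped more than 23 degrees (angle between any of glass_a_center, glass_b_center, cup_center, canister_center, shaker_center, teapot_center's own z axis and vertical above 0.4 rad).
It also fails if it takes over 64 s, if anything falls off the work surface, if the arm or the gripper's body presses on something with over 40 N, if the wrist force passes 120 N, or if a joint passes its speed limit or range.

ROBOT

A 6-joint arm with a two-finger parallel gripper is mounted at the origin on the work surface. World frame = base frame: x ahead of the robot, y to its left, z up, the work surface at z = 0. Lengths are in m, angles in degrees, forces in N, time in s.
With the tool pointing down it reaches from about 0.4 to 0.825 m from the base axis. Payload 7 kg.
Tool frame: the origin (TCP) lies at the very end of the fingers, on their centre line; the grasp point (between the pads) lies 19 mm behind it; z points along the fingers, y is the line along which they close (so a half turn about z gives the same grasp; the last joint's range is limited). The gripper opens to 88 mm and grips with 3 to 60 N. Pads are 19 mm wide; open, the fingers measure 130 mm over their backs; the gripper's body (78 mm by 193 mm) begins 47 mm behind the grasp point.
Start: joints at [82.569, 20.546, 0.682, 0, -70.136, -16.507], TCP at [0.274, 0.617, 0.227] pointing down, gripper open.
Joint ranges: [-176.03, 176.03], [-82.01, 121.73], [-58.28, 71.71], [-173.87, 95.51], [-174.79, -0.11], [-173.66, 173.66]. Speed limits (degrees/s): [136.94, 136.94, 172.46, 180, 180, 180].

INTERFACE

Orientations are given as [roll, pitch, yaw] about the fixed x, y, z axes, in that order (R = Rz(yaw) Ry(pitch) Rx(roll)).
In Python, from plant import get_state, imaging, r, finder gives the robot as it stands.
- The arm moves only by the shell command python3 -m handwheel 'ROWS' [FORCE]. ROWS is JSON, a list of rows, each a list of 5 numbers: the closure, from 0 (fully open) to 1 (shut), then the shift along the world's x, y, z in cm, then the turn about the world's z in degrees. A call has 1 to 8 rows; each row is the pose to reach, as a shift and turn from the pose commanded when the call began; what a row does not reach only later rows make up. A row lasts 1/8 s, in which the tool goes at most 62.5 mm and 10.7 degrees, less where a joint would pass 70% of its speed; a pose out of reach is approached as far as the arm can. A call with a gripper value outside its range is refused whole. The fingers move at their own pace and stop on an object; FORCE is the grip in N (left out, the last holds). Time passes only in rows, so rows that repeat a pose let the fingers close. It gives the time, the measured TCP pose, the force, the opening and the grip force at its end, in the units of the state.
- get_state(): the state, without advancing time (a new reading comes with each control period).
- imaging.capture(name): name is "side" or "top" or "wrist"; returns (picture, depth): 480x640x3 uint8, red, green, blue; 480x640 float32, m along the optical axis (not along the pixel's ray), 0 where there is no reading.
- imaging.get_calibration(name): a dict with "fx", "fy", "cx", "cy" (pixels), "rvec" (rotation vector, rad) and "tvec" (3), from world to camera coordinates, as OpenCV has them; the wrist camera has in their place "hand_eye" (4x4, takes a point from camera to tool coordinates, whose origin is the TCP and whose axes are the flange's). Camera axes: x right, y down, z forward; pixel columns grow to the right and rows downward; lengths in m; the calibration is good to about 2 mm. A picture is of the moment at which its call begins: read the wrist's pose just before it. get_calibration takes no time and is no camera call.
- r.close_job(): hands the job in; it is judged then, once.
Trained networks look in the newest picture that a camera, given by its name, has taken for a name from the list of things; names that differ only in an ending like _2 or _b are one class to them, and where a whole thing is asked for, a point or a joint stands for the part that bears it (a point fixed in the world has none). Each returns a list of dicts, best first, with "p" (0 to 1); they miss things now and then, are a little off and sometimes report something else, mostly with a low value. They report only what shows in the picture. A call takes as long as a camera call. They do not tell look-alikes from the thing itself.
- finder.cut_out(camera, query): "region" (480x640 bool, what is visible of it) and "pixel" ([column, row] in pixels, amid what is visible of it).
The state is a dict: "time_s": time; "joints": joint angles; "qd": joint speeds; "joint_torque": joint torques, N m; "tcp_pos": TCP position; "eef_rot": TCP orientation; "contact_force": force on the tool from outside, world axes, zero at the start; "moment": the same for the moment, N m; "gripper_width": finger opening in m; "gripper_force": force on a finger pad.
Only numpy, scipy, OpenCV 4.12 (cv2) and the standard library are available. Lean on these libraries where they do the work, as an engineer would, in place of code of your own. Each camera call takes 0.05 s, during which the arm holds its last target. There are 200 camera calls.

## Working session

There is one attempt and no reset: what is moved stays moved. The work goes in short steps, Python scripts to look and compute and a shell command to move; the robot and the scene stay as the last step left them, time stands still between calls to the robot, and variables do not carry over. Pictures are saved under pics/ and viewed, at most 10 in all, crops included, and the job is handed in when it is done.

```bash
ls; mkdir -p pics; python3 - <<'E'
from plant import get_state, imaging, r, finder
import cv2,numpy as np
print({k:np.round(v,3).tolist() for k,v in get_state().items()})
for n in ("side","top"):
    p,d=imaging.capture(n); cv2.imwrite(f"pics/{n}0.png",p[:,:,::-1]); np.save(f"pics/{n}0.npy",d)
    c=imaging.get_calibration(n); R=cv2.Rodrigues(np.array(c["rvec"]))[0]; print(n,-R.T@np.array(c["tvec"]).ravel(),c["fx"])
print([x for x in dir(r) if x[0]!='_'],[x for x in dir(finder) if x[0]!='_'])
E
```

```text
pics
{'time_s': 0.0, 'joints': [82.568, 20.591, 0.633, -0.02, -70.136, -16.507], 'qd': [0.015, 0.048, 0.048, 0.088, 0.015, 0.003], 'joint_torque': [-0.001, -58.272, 29.306, 6.997, 0.007, -0.0], 'tcp_pos': [0.274, 0.616, 0.226], 'eef_rot': [179.905, -0.009, -23.945], 'contact_force': [1.081, -0.274, 0.082], 'moment': [0.017, -0.029, -0.043], 'gripper_force': 0.0, 'gripper_width': 0.087}
side [ 0.21302219 -0.53111675  0.9324964 ] 459.8314882203842
top [0.26778335 0.11265905 1.51551642] 557.1498180479292
['Unreachable', 'close_job'] ['cut_out']
```

```bash
python3 -m handwheel --help 2>&1 | head -40
```

```text
invalid input: not JSON, or not a number
```

View pics/side0.png

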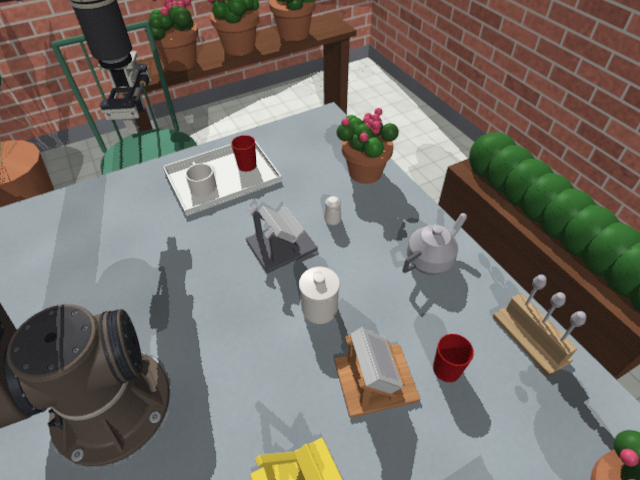

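View pics/top0.png

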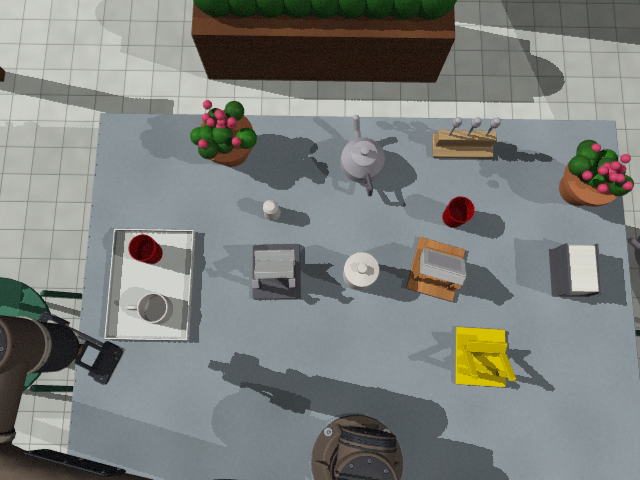

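```bash
cat > h.py <<'E'
from plant import get_state, imaging, r, finder
import cv2, numpy as np
from scipy.spatial.transform import Rotation as Ro
np.set_printoptions(precision=4,suppress=True)
def cloud(n,d):
    c=imaging.get_calibration(n); v,u=np.mgrid[:480,:640]
    P=np.stack([(u-c["cx"])/c["fx"]*d,(v-c["cy"])/c["fy"]*d,d],-1)
    if "hand_eye" in c:
        s=get_state(); H=np.array(c["hand_eye"]); P=P@H[:3,:3].T+H[:3,3]
        Rt=Ro.from_euler("xyz",s["eef_rot"],degrees=True).as_matrix(); return P@Rt.T+np.array(s["tcp_pos"])
    R=cv2.Rodrigues(np.array(c["rvec"]))[0]; return (P-np.array(c["tvec"]).ravel())@R
def plane(P):
    m=np.median(P,0)
    for k in range(6):
        w=np.linalg.svd(P-m,full_matrices=False)[2][2]; e=(P-m)@w; P=P[abs(e)<max(.003,1.5*np.std(e))]; m=P.mean(0)
    w*=np.sign(w[2]); x=np.array([w[0],w[1],0]); x/=np.linalg.norm(x); y=np.cross([0,0,1],x); s=np.cross(y,w) # down slope
    return P,m,w,s,y
E
python3 - <<'E'
from h import *
ps={}
for n in ("top","side"):
    p,d=imaging.capture(n); P=cloud(n,d)
    for q in ("small_tin","tin","stand","cradle"):
        for o in finder.cut_out(n,q)[:2]:
            R=o["region"]; R=cv2.erode(R.astype(np.uint8),np.ones((3,3)))>0; A=P[R&(d>0)]
            print(n,q,round(o["p"],2),np.round(o["pixel"]),len(A),A.mean(0),A.min(0),A.max(0))
            if "tin" in q and len(A)>50:
                B,m,w,s,y=plane(A); b=np.stack([(B-m)@s,(B-m)@y],-1)
                rc=cv2.minAreaRect((b*1000).astype(np.float32)); lo,hi=np.percentile(b,[1,99],0)
                c=m+s*(lo+hi)[0]/2+y*(lo+hi)[1]/2
                print("   plane n",w,"slope",np.degrees(np.arccos(w[2])),"yaw",np.degrees(np.arctan2(w[1],w[0])),"size",hi-lo,"rect",rc[1],rc[2],"facecentre",c)
p,d=imaging.capture("top")
cv2.imwrite("pics/crop.png",cv2.resize(p[215:400,235:635,::-1],None,fx=2,fy=2,interpolation=2))
E
```

```text
top small_tin 0.92 [273. 269.] 600 [0.4798 0.2188 0.1017] [0.4559 0.1715 0.073 ] [0.5063 0.267  0.1217]
   plane n [0.7566 0.0317 0.6531] slope 49.22330811798026 yaw 2.40251037429906 size [0.0574 0.0933] rect (60.24740219116211, 94.15956115722656) 1.0790449380874634 facecentre [0.4868 0.2191 0.097 ]
top tin 0.6 [444. 267.] 997 [ 0.4919 -0.2101  0.1172] [ 0.4512 -0.2705  0.0722] [ 0.5399 -0.152   0.1425]
   plane n [ 0.7287 -0.2039  0.6537] slope 49.17638265405168 yaw -15.629186664061352 size [0.0805 0.1057] rect (85.36919403076172, 107.72953033447266) 1.1725140810012817 facecentre [ 0.5048 -0.2144  0.1094]
top stand 0.97 [430. 281.] 1274 [ 0.4899 -0.2037  0.0194] [ 0.4164 -0.2921  0.0033] [ 0.5871 -0.1356  0.1261]
top stand 0.63 [479. 357.] 2725 [ 0.2673 -0.3229  0.0325] [ 0.1959 -0.3914  0.0008] [ 0.3426 -0.2595  0.1255]
top cradle 0.73 [280. 281.] 1412 [0.4789 0.2133 0.0369] [0.4136 0.1556 0.0018] [0.5615 0.2797 0.1309]
side small_tin 0.78 [279. 225.] 397 [0.4788 0.2018 0.102 ] [0.4608 0.164  0.0704] [0.5034 0.2579 0.1182]
   plane n [0.7299 0.0142 0.6834] slope 46.88802245644922 y
[... 699 characters left out ...]
97) 0.3664915859699249 facecentre [ 0.5048 -0.2219  0.109 ]
side tin 0.34 [366. 392.] 2487 [ 0.4861 -0.2315  0.0211] [ 0.4179 -0.2984  0.0042] [ 0.5885 -0.1418  0.1215]
   plane n [-0.0008  0.      1.    ] slope 0.047143774002461336 yaw 177.6338761116883 size [0.156  0.1425] rect (127.34965515136719, 145.86203002929688) 76.85945892333984 facecentre [ 0.5022 -0.22    0.0117]
side stand 0.85 [366. 390.] 2538 [ 0.4848 -0.231   0.0218] [ 0.4169 -0.2984  0.0052] [ 0.5866 -0.1414  0.1215]
side stand 0.83 [303. 462.] 2229 [ 0.2831 -0.2992  0.0407] [ 0.2025 -0.3491 -0.0009] [ 0.3448 -0.2585  0.1233]
side cradle 0.7 [276. 242.] 1875 [0.4774 0.1965 0.0374] [0.4154 0.1487 0.0046] [0.5614 0.2762 0.1306]
```

View pics/crop.png

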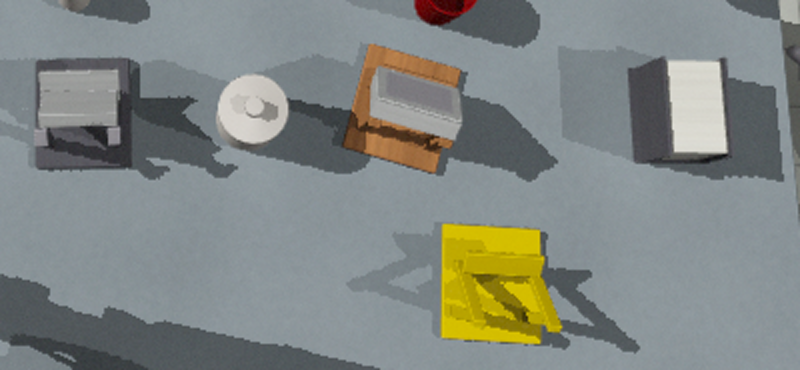

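```bash
python3 -m handwheel '[[0,2,-4,1,-8],[0,5,-9,2,-18],[0,8,-15,2,-28],[0,11,-21,2,-38],[0,14,-27,2,-48],[0,17,-33,2,-57],[0,19.5,-38,2,-64],[0,20,-39.8,2,-64]]' 10; python3 - <<'E'
from h import *
p,d=imaging.capture("wrist"); P=cloud("wrist",d); cv2.imwrite("pics/w1.png",p[:,:,::-1])
s=get_state(); print(s["tcp_pos"],s["eef_rot"])
for o in finder.cut_out("wrist","small_tin")[:1]:
    A=P[(cv2.erode(o["region"].astype(np.uint8),np.ones((5,5)))>0)&(d>0)]; print(o["p"],o["pixel"],len(A))
    B,m,w,sl,y=plane(A); b=np.stack([(B-m)@sl,(B-m)@y],-1); lo,hi=np.percentile(b,[.5,99.5],0)
    print(w,"yaw",np.degrees(np.arctan2(w[1],w[0])),hi-lo,"face",m+sl*(lo+hi)[0]/2+y*(lo+hi)[1]/2)
for o in finder.cut_out("wrist","cradle")[:1]:
    A=P[o["region"]&(d>0)]; print("cradle",A.min(0),A.max(0))
    for k in np.arange(.03,.14,.01):
        q=A[abs(A[:,2]-k)<.005]; print(k,len(q),np.percentile(q,[2,50,98],0)[:,:2].round(3).tolist() if len(q) else "")
E
```

```text
time_s: 1.65
tcp_pos: [0.4747, 0.2163, 0.2469]
eef_rot: [-180.0, 0.0, -88.2]
contact_force: [0.7, 0.4, 0.6]
gripper_width: 0.0879
gripper_force: 0.0
[0.4749 0.2146 0.2469] [-179.9904   -0.0267  -88.0955]
0.75 [309.9, 226.9] 7127
[0.7567 0.0301 0.6531] yaw 2.280695265108765 [0.0561 0.0958] face [0.4901 0.2167 0.0964]
cradle [ 0.4108  0.151  -0.0007] [0.5671 0.32   0.1327]
0.03 72 [[0.442, 0.164], [0.451, 0.255], [0.519, 0.256]]
0.04 111 [[0.442, 0.164], [0.453, 0.168], [0.517, 0.256]]
0.05 107 [[0.442, 0.164], [0.453, 0.167], [0.508, 0.256]]
0.060000000000000005 163 [[0.442, 0.164], [0.491, 0.168], [0.508, 0.256]]
0.07 932 [[0.446, 0.164], [0.513, 0.213], [0.517, 0.268]]
0.08000000000000002 2127 [[0.449, 0.165], [0.521, 0.215], [0.53, 0.269]]
0.09000000000000001 1289 [[0.446, 0.164], [0.53, 0.215], [0.536, 0.269]]
0.1 222 [[0.442, 0.163], [0.457, 0.178], [0.467, 0.269]]
0.11000000000000001 376 [[0.439, 0.163], [0.453, 0.255], [0.459, 0.269]]
0.12000000000000002 610 [[0.431, 0.163], [0.439, 0.178], [0.447, 0.269]]
0.13 656 [[0.442, 0.163], [0.449, 0.177], [0.455, 0.269]]
0.14 0
```

View pics/w1.png

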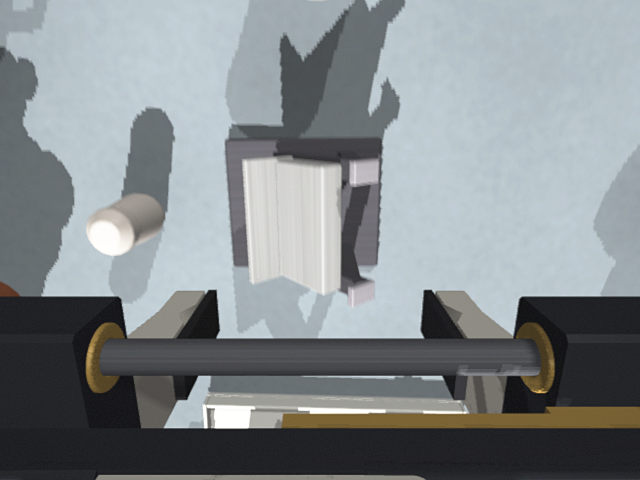

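```bash
python3 -m handwheel '[[0,0.7,-0.2,-4,0],[0,1.4,-0.2,-9,0],[0,1.4,-0.2,-12,0],[0,1.4,-0.2,-14,0],[0,1.4,-0.2,-14.7,0],[0,1.4,-0.2,-14.7,0]]'
```

```text
time_s: 2.55
tcp_pos: [0.4879, 0.2175, 0.0997]
eef_rot: [180.0, -0.0, -87.9]
contact_force: [0.3, -0.4, -0.2]
gripper_width: 0.0877
gripper_force: 0.0
```

```bash
python3 -m handwheel '[[0.2,-0.4,0,0,0],[0.4,-0.8,0,0,0],[0.55,-1,0,0,0],[0.7,-1,0,0,0],[0.8,-0.8,0,0,0],[0.85,-0.6,0,0.2,0],[0.85,-0.6,0,0.4,0],[0.85,-0.6,0,0.6,0]]' 10; python3 - <<'E'
from h import *
p,d=imaging.capture("wrist");  cv2.imwrite("pics/w2.png",p[:,:,::-1])
E
```

```text
time_s: 3.55
tcp_pos: [0.4817, 0.2169, 0.1057]
eef_rot: [180.0, -0.0, -87.9]
contact_force: [-4.1, -1.0, 4.0]
gripper_width: 0.0233
gripper_force: 9.2
```

View pics/w2.png

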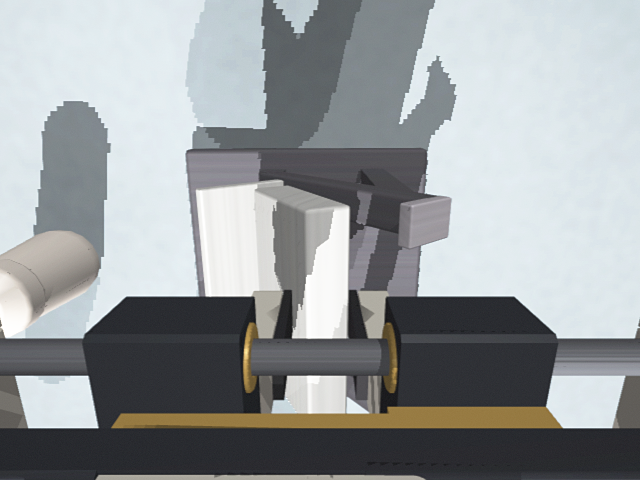

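```bash
python3 -m handwheel '[[0.9,0,0,1,0],[0.9,0,0,3,0],[0.9,0,0,6,0],[0.9,0,0,9,0],[0.9,-2,1,11,0],[0.9,-6,4,11,0],[0.9,-11,7,11,0],[0.9,-16,10,11,0]]' 12;  python3 -m handwheel '[[0.9,-2,1,-3,0],[0.9,-2.2,1.3,-7,0],[0.9,-2.2,1.3,-10,0],[0.9,-2.2,1.3,-10,0]]'; python3 - <<'E'
from h import *
for n in ("top","side"):
  p,d=imaging.capture(n); P=cloud(n,d)
  s=get_state(); print(s["tcp_pos"],s["gripper_width"],s["contact_force"])
  for o in finder.cut_out(n,"small_tin")[:2]:
    A=P[(o["region"])&(d>0)]; print(n,o["p"],o["pixel"],len(A),np.percentile(A,[1,50,99],0))
E
```

```text
time_s: 4.6
tcp_pos: [0.3211, 0.3178, 0.2163]
eef_rot: [-179.9, 0.1, -88.0]
contact_force: [0.8, 1.8, -0.4]
gripper_width: 0.0218
gripper_force: 11.1
time_s: 5.1
tcp_pos: [0.2996, 0.3288, 0.1144]
eef_rot: [179.9, -0.2, -87.9]
contact_force: [0.6, 0.6, 0.1]
gripper_width: 0.0221
gripper_force: 11.2
[0.3002 0.3298 0.1158] 0.02169738300880759 [0.1273 0.4591 0.0546]
top 0.48 [244.0, 336.7] 161 [[0.2892 0.2813 0.0706]
 [0.3064 0.293  0.1179]
 [0.3254 0.3072 0.1292]]
[0.3006 0.3309 0.117 ] 0.02145445659527862 [-0.2395  1.0233  0.6033]
side 0.72 [197.6, 221.2] 408 [[ 0.2915  0.2781 -0.001 ]
 [ 0.3064  0.3     0.1183]
 [ 0.3275  0.4037  0.1279]]
side 0.58 [246.1, 152.3] 738 [[0.4998 0.5257 0.0044]
 [0.5305 0.5422 0.0647]
 [0.5656 0.5972 0.0943]]
```

```bash
python3 -m handwheel '[[0.9,0,0,-2,0],[0.9,0,0,-4,0],[0.9,0,0,-5.2,0],[0.9,0,0,-5.8,0],[0.9,0,0,-6.2,0],[0.9,0,0,-6.2,0]]';  python3 -m handwheel '[[0.9,0,0,-0.3,0],[0.9,0,0,-0.6,0],[0.9,0,0,-0.6,0]]'
```

```text
time_s: 6.05
tcp_pos: [0.3, 0.3301, 0.0537]
eef_rot: [-180.0, 0.0, -87.9]
contact_force: [-0.6, 0.5, -1.2]
gripper_width: 0.0214
gripper_force: 11.2
time_s: 6.42
tcp_pos: [0.3012, 0.3317, 0.0497]
eef_rot: [-179.8, 0.2, -87.8]
contact_force: [0.4, -3.9, 19.1]
gripper_width: 0.0219
gripper_force: 13.8
```

```bash
python3 -m handwheel '[[0.72,0,0,0.2,0],[0.68,0,0,0.2,0],[0.64,0,0,0.2,0],[0.6,0,0,0.2,0]]'; python3 - <<'E'
from h import *
p,d=imaging.capture("wrist"); cv2.imwrite("pics/w3.png",p[:,:,::-1])
E
```

```text
time_s: 6.92
tcp_pos: [0.2998, 0.3298, 0.0494]
eef_rot: [180.0, -0.0, -87.9]
contact_force: [0.1, -0.2, 0.4]
gripper_width: 0.0341
gripper_force: 0.0
```

View pics/w3.png

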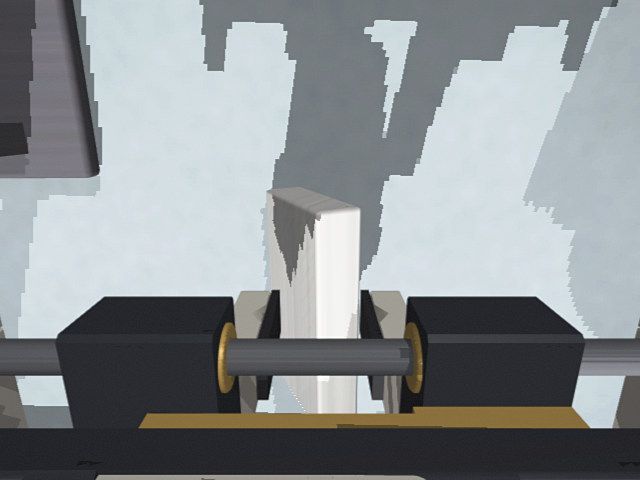

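```bash
python3 -m handwheel '[[0.4,0,0,0,0],[0.2,0,0,0,0],[0.1,0,0,3,0],[0,0,0,8,0],[0,0,0,13,-8],[0,2,-1,18,-18],[0,5,-4,20,-28],[0,9,-8,20,-38]]';  python3 -m handwheel '[[0,4,-5,0,-10],[0,7,-10,0,-20],[0,8,-16,0,-30],[0,8,-22,0,-40],[0,8,-28,0,-50],[0,8,-34,0,-60],[0,8,-40,0,-70],[0,8,-44,0,-80]]'; python3 -m handwheel '[[0,0,-1,0,-10],[0,0,-2,0,-20],[0,0,-2,0,-30],[0,0,-2,0,-40],[0,0,-2,0,-50],[0,0,-2,0,-60],[0,0,-2,0,-70],[0,0,-2,0,-78]]';python3 -m handwheel '[[0,0,0,0,0],[0,0,0,0,0]]'; python3 - <<'E'
from h import *
p,d=imaging.capture("wrist"); P=cloud("wrist",d); cv2.imwrite("pics/w4.png",p[:,:,::-1])
s=get_state(); print(s["tcp_pos"],s["eef_rot"],s["joints"])
for o in finder.cut_out("wrist","tin")[:2]:
    A=P[(cv2.erode(o["region"].astype(np.uint8),np.ones((5,5)))>0)&(d>0)]; print(o["p"],o["pixel"],len(A))
    B,m,w,sl,y=plane(A); b=np.stack([(B-m)@sl,(B-m)@y],-1); lo,hi=np.percentile(b,[.5,99.5],0)
    print(w,"yaw",np.degrees(np.arctan2(w[1],w[0])),hi-lo,"face",m+sl*(lo+hi)[0]/2+y*(lo+hi)[1]/2)
p,d=imaging.capture("top"); P=cloud("top",d)
for o in finder.cut_out("top","small_tin")[:2]:
    A=P[(o["region"])&(d>0)]; print(o["p"],o["pixel"],len(A),np.percentile(A,[1,50,99],0))
for o in finder.cut_out("top","cradle")[:1]:
    A=P[(o["region"])&(d>0)]
    for k in np.arange(.07,.14,.01):
        q=A[abs(A[:,2]-k)<.005]; print(k,len(q),np.percentile(q,[2,50,98],0)[:,:2].round(3).tolist() if len(q) else "")
E
```

```text
time_s: 7.98
tcp_pos: [0.3911, 0.2503, 0.2519]
eef_rot: [-180.0, 0.3, -126.1]
contact_force: [0.7, 0.5, -0.1]
gripper_width: 0.0878
gripper_force: 0.0
time_s: 8.98
tcp_pos: [0.4693, -0.1924, 0.2495]
eef_rot: [-180.0, -0.0, 153.6]
contact_force: [1.3, 0.2, 0.4]
gripper_width: 0.0877
gripper_force: 0.0
time_s: 9.98
tcp_pos: [0.4562, -0.2672, 0.2425]
eef_rot: [179.2, -5.3, 81.2]
contact_force: [0.6, -0.5, -0.5]
gripper_width: 0.0879
gripper_force: 0.0
time_s: 10.22
tcp_pos: [0.4557, -0.2668, 0.2424]
eef_rot: [179.3, -5.3, 81.3]
contact_force: [-0.1, 0.3, -0.3]
gripper_width: 0.0874
gripper_force: 0.0
[ 0.4559 -0.2665  0.2426] [179.2552  -5.2502  81.3582] [ -13.1238    7.0033  -13.0819   -5.6447  -69.6714 -173.601 ]
0.86 [357.9, 159.6] 13577
[ 0.7308 -0.2033  0.6516] yaw -15.546213683042517 [0.08   0.1042] face [ 0.5072 -0.2153  0.1087]
0.81 [231.8, 347.2] 892 [[0.246  0.282  0.0087]
 [0.277  0.3311 0.0202]
 [0.3066 0.3809 0.027 ]]
0.07 243 [[0.468, 0.166], [0.508, 0.222], [0.521, 0.271]]
0.08 250 [[0.471, 0.169], [0.52, 0.217], [0.533, 0.271]]
0.09 126 [[0.458, 0.165], [0.527, 0.222], [0.533, 0.269]]
0.09999999999999999 35 [[0.448, 0.166], [0.459, 0.256], [0.464, 0.272]]
0.10999999999999999 9 [[0.432, 0.168], [0.433, 0.176], [0.453, 0.263]]
0.11999999999999998 56 [[0.431, 0.166], [0.438, 0.256], [0.45, 0.271]]
0.12999999999999998 50 [[0.437, 0.166], [0.446, 0.256], [0.452, 0.271]]
0.13999999999999996 1 [[0.444, 0.27], [0.444, 0.27], [0.444, 0.27]]
```

```bash
python3 -m handwheel '[[0,0,0,0,10],[0,0,0,0,20],[0,0,0,0,30],[0,0,0,0,40],[0,0,0,0,50],[0,0,0,0,60],[0,0,0,0,70],[0,0,0,0,80]]';  python3 -m handwheel '[[0,0,0,0,10],[0,0,0,0,20],[0,0,0,0,30],[0,0,0,0,40],[0,0,0,0,50],[0,0,0,0,60],[0,0,0,0,70],[0,0,0,0,80]]';  python3 -m handwheel '[[0,0,0,0,10],[0,0,0,0,18],[0,0,0,0,18],[0,0,0,0,18]]'
```

```text
time_s: 11.48
tcp_pos: [0.4561, -0.2663, 0.2426]
eef_rot: [179.3, -5.3, 161.7]
contact_force: [-0.0, 0.4, 0.1]
gripper_width: 0.0876
gripper_force: 0.0
time_s: 12.48
tcp_pos: [0.4561, -0.2662, 0.2427]
eef_rot: [179.3, -5.3, -118.3]
contact_force: [0.3, 0.2, 0.5]
gripper_width: 0.0875
gripper_force: 0.0
time_s: 12.98
tcp_pos: [0.456, -0.2665, 0.2427]
eef_rot: [179.3, -5.3, -100.8]
contact_force: [-0.1, 0.5, 0.1]
gripper_width: 0.0876
gripper_force: 0.0
```

```bash
python3 -m handwheel '[[0,2,3,0,-4.7],[0,3.5,5.5,0,-4.7],[0,3.5,5.5,-5,-4.7],[0,3.5,5.5,-9,-4.7],[0,3.5,5.5,-12,-4.7],[0,3.5,5.5,-13,-4.7],[0,3.5,5.5,-13,-4.7]]'
```

```text
time_s: 13.85
tcp_pos: [0.491, -0.2118, 0.1126]
eef_rot: [179.2, -5.3, -105.4]
contact_force: [-0.3, 0.0, 0.7]
gripper_width: 0.0876
gripper_force: 0.0
```

```bash
python3 -m handwheel '[[0.15,-0.4,0.1,0,0],[0.3,-0.8,0.2,0,0],[0.4,-1,0.25,0,0],[0.5,-1,0.25,0,0],[0.6,-0.8,0.2,0,0],[0.75,-0.6,0.15,0.3,0],[0.8,-0.4,0.1,0.6,0],[0.8,-0.2,0,1,0]]' 20;python3 -m handwheel '[[0.8,0.2,0,0.4,0],[0.8,0.4,-0.1,0.8,0],[0.8,0.4,-0.1,1,0]]' 25; python3 - <<'E'
from h import *
p,d=imaging.capture("wrist");  cv2.imwrite("pics/w5.png",p[:,:,::-1])
E
```

```text
time_s: 14.85
tcp_pos: [0.4861, -0.2113, 0.122]
eef_rot: [178.9, -5.3, -105.4]
contact_force: [-8.6, 6.2, 8.9]
gripper_width: 0.0372
gripper_force: 18.6
time_s: 15.22
tcp_pos: [0.4926, -0.2127, 0.1324]
eef_rot: [179.2, -5.3, -105.4]
contact_force: [-1.6, -0.8, -2.6]
gripper_width: 0.0334
gripper_force: 22.7
```

View pics/w5.png

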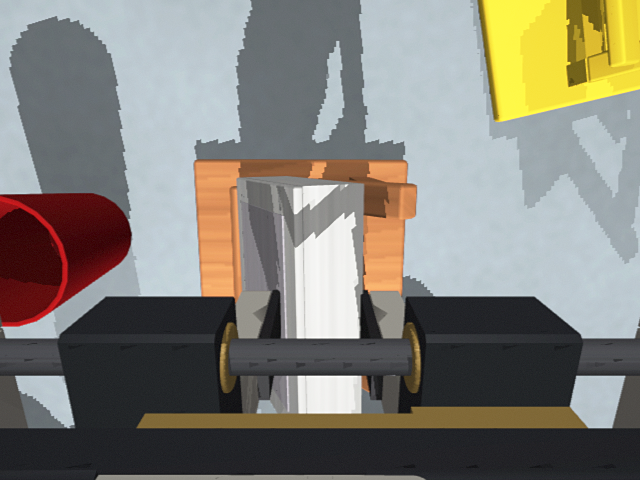

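```bash
python3 -m handwheel '[[0.85,0,0,2,0],[0.85,0,0,5,0],[0.85,0,0,10,0],[0.85,0,0,15,5],[0.85,1,2,20,15],[0.85,2,5,25,25],[0.85,3,8,25,35],[0.85,4,11,25,45]]' 35; python3 -m handwheel '[[0.85,1,3,0,10],[0.85,2,6,0,20],[0.85,3,9,0,30],[0.85,4,12,0,40],[0.85,5,15,0,50],[0.85,6,18,0,60],[0.85,6,20,0,70],[0.85,6,20,0,80]]';python3 -m handwheel '[[0.85,0,0,0,10],[0.85,0,0,0,20],[0.85,0,0,0,30],[0.85,0,0,0,40],[0.85,0,0,0,50],[0.85,0,0,0,60],[0.85,0,0,0,68],[0.85,0,0,0,68]]'; python3 -c "
from h import *
print(get_state()['joints'])"
```

```text
time_s: 16.27
tcp_pos: [0.5334, -0.1015, 0.3828]
eef_rot: [179.3, -5.3, -60.1]
contact_force: [0.5, -0.2, -2.1]
gripper_width: 0.0325
gripper_force: 32.1
time_s: 17.27
tcp_pos: [0.5931, 0.0989, 0.3815]
eef_rot: [179.3, -5.2, 20.0]
contact_force: [0.3, 0.2, -3.3]
gripper_width: 0.0325
gripper_force: 32.1
time_s: 18.27
tcp_pos: [0.5932, 0.0973, 0.3818]
eef_rot: [179.3, -5.3, 87.5]
contact_force: [-0.1, -0.7, -2.8]
gripper_width: 0.0323
gripper_force: 32.1
[ 25.0202   9.1885   6.7273  -4.3506 -84.4977 152.7874]
```

```bash
python3 -m handwheel '[[0.85,5,0.8,0,0],[0.85,10,1.6,0,0],[0.85,15,2.4,0,0],[0.85,20,3.2,0,0],[0.85,25,4,0,0],[0.85,30,4.8,0,0],[0.85,35,5.6,0,0],[0.85,40,6.4,0,0]]' 35;  python3 -c "
from h import *
s=get_state();print(s['joints'],Ro.from_euler('xyz',s['eef_rot'],degrees=True).as_matrix())"
```

```text
time_s: 19.27
tcp_pos: [0.9413, 0.1548, 0.3454]
eef_rot: [177.3, -5.3, 87.3]
contact_force: [0.9, 1.6, -2.9]
gripper_width: 0.0304
gripper_force: 33.1
[  19.3292   51.2941   71.3788   -4.0716 -105.4963  156.6359] [[ 0.0462  0.9976  0.0521]
 [ 0.9946 -0.0508  0.0908]
 [ 0.0932  0.0476 -0.9945]]
```

```bash
python3 -m handwheel '[[0.85,6,1,0,0],[0.85,12,2,0,0],[0.85,18,3,0,0],[0.85,24,4,0,0],[0.85,30,5,0,0],[0.85,36,6,0,0]]' 35;  python3 -c "
from h import *
s=get_state();print(s['joints'],Ro.from_euler('xyz',s['eef_rot'],degrees=True).as_matrix())"
```

```text
time_s: 20.02
tcp_pos: [1.0066, 0.171, 0.273]
eef_rot: [173.1, -6.0, 87.6]
contact_force: [-0.0, -0.1, -1.5]
gripper_width: 0.0306
gripper_force: 33.2
[ 19.3416  56.2709  71.6559  -2.9704 -96.7717 157.3773] [[ 0.0408  0.9915  0.1239]
 [ 0.9938 -0.0531  0.098 ]
 [ 0.1038  0.1192 -0.9874]]
```

```bash
python3 -m handwheel '[[0.85,6,1,5,0],[0.85,12,2,10,0],[0.85,18,3,15,0],[0.85,24,4,20,0],[0.85,30,5,25,0],[0.85,36,6,30,0],[0.85,42,7,35,0],[0.85,48,8,40,0]]' 35;  python3 -c "
from h import *
s=get_state();print(s['joints'],Ro.from_euler('xyz',s['eef_rot'],degrees=True).as_matrix())"
```

```text
time_s: 21.02
tcp_pos: [0.9968, 0.1763, 0.3413]
eef_rot: [169.6, -6.4, 87.7]
contact_force: [0.2, 0.4, -1.2]
gripper_width: 0.0304
gripper_force: 33.2
[ 20.253   52.53    71.6558  -1.8437 -97.0968 156.4712] [[ 0.0395  0.9821  0.1843]
 [ 0.993  -0.059   0.102 ]
 [ 0.1111  0.179  -0.9776]]
```

```bash
python3 -m handwheel '[[0.85,6,1,0,0],[0.85,12,2,0,0],[0.85,18,3,0,0],[0.85,24,4,0,0],[0.85,30,5,0,0],[0.85,36,6,0,0],[0.85,42,7,0,0],[0.85,48,8,0,0]]' 35;  python3 -c "
from h import *
s=get_state();print(s['joints'],Ro.from_euler('xyz',s['eef_rot'],degrees=True).as_matrix()[:,2])"
```

```text
time_s: 22.02
tcp_pos: [1.0695, 0.1929, 0.241]
eef_rot: [166.0, -6.8, 87.8]
contact_force: [-1.1, -0.4, -2.8]
gripper_width: 0.0309
gripper_force: 33.2
[ 20.0838  59.1307  71.6559  -0.8631 -87.0055 156.8301] [ 0.2461  0.106  -0.9634]
```

```bash
python3 -m handwheel '[[0.85,0,0,6,0],[0.85,0,0,12,0],[0.85,0,0,18,0],[0.85,0,0,24,0],[0.85,0,0,30,0],[0.85,0,0,36,0]]' 35;  python3 -c "
from h import *
s=get_state();print(s['joints'],Ro.from_euler('xyz',s['eef_rot'],degrees=True).as_matrix()[:,2])"
```

```text
time_s: 22.78
tcp_pos: [0.9726, 0.1787, 0.4601]
eef_rot: [163.0, -7.2, 87.9]
contact_force: [0.3, 0.1, -1.5]
gripper_width: 0.0308
gripper_force: 33.2
[ 21.7878  46.0024  71.6405   0.4977 -97.2118 155.2076] [ 0.2967  0.1093 -0.9487]
```

```bash
python3 -m handwheel '[[0.85,6,1,0,0],[0.85,12,2,0,0],[0.85,18,3,0,0],[0.85,24,4,0,0],[0.85,30,5,0,0],[0.85,36,6,0,0],[0.85,42,7,0,0],[0.85,48,8,0,0]]' 35; python3 -m handwheel '[[0.85,0,0,6,0],[0.85,0,0,12,0],[0.85,0,0,18,0],[0.85,0,0,24,0],[0.85,0,0,30,0],[0.85,0,0,36,0]]' 35;  python3 -c "
from h import *
s=get_state();print(s['joints'],Ro.from_euler('xyz',s['eef_rot'],degrees=True).as_matrix()[:,2])"
```

```text
time_s: 23.78
tcp_pos: [1.0707, 0.1982, 0.3427]
eef_rot: [159.4, -7.7, 88.1]
contact_force: [0.4, 0.1, -3.1]
gripper_width: 0.0304
gripper_force: 33.2
time_s: 24.52
tcp_pos: [0.9685, 0.1829, 0.5373]
eef_rot: [156.2, -8.1, 88.3]
contact_force: [0.4, 0.5, -1.8]
gripper_width: 0.0307
gripper_force: 33.3
[ 23.0797  42.2896  71.6345   3.0225 -94.4748 154.3782] [ 0.4069  0.1162 -0.9061]
```

```bash
python3 -m handwheel '[[0.85,6,1,0,0],[0.85,12,2,0,0],[0.85,18,3,0,0],[0.85,24,4,0,0],[0.85,30,5,0,0],[0.85,36,6,0,0],[0.85,42,7,0,0],[0.85,48,8,0,0]]' 35; python3 -m handwheel '[[0.85,0,0,6,0],[0.85,0,0,12,0],[0.85,0,0,18,0],[0.85,0,0,24,0],[0.85,0,0,30,0],[0.85,0,0,36,0]]' 35; python3 -m handwheel '[[0.85,6,1,0,0],[0.85,12,2,0,0],[0.85,18,3,0,0],[0.85,24,4,0,0],[0.85,30,5,0,0],[0.85,36,6,0,0],[0.85,42,7,0,0],[0.85,48,8,0,0]]' 35;   python3 -c "
from h import *
s=get_state();print(s['joints'],Ro.from_euler('xyz',s['eef_rot'],degrees=True).as_matrix()[:,2])"
```

```text
time_s: 25.52
tcp_pos: [1.0835, 0.2042, 0.4123]
eef_rot: [152.6, -8.5, 88.5]
contact_force: [0.5, -0.4, -2.2]
gripper_width: 0.0306
gripper_force: 33.3
time_s: 26.28
tcp_pos: [0.9794, 0.1882, 0.5943]
eef_rot: [149.3, -9.0, 88.7]
contact_force: [1.6, 0.7, -2.2]
gripper_width: 0.0305
gripper_force: 33.3
time_s: 27.28
tcp_pos: [1.1049, 0.2106, 0.4652]
eef_rot: [145.7, -9.4, 89.0]
contact_force: [0.5, -0.3, -1.5]
gripper_width: 0.0302
gripper_force: 33.3
[ 22.5493  50.1207  71.657    6.004  -76.6267 153.99  ] [ 0.5657  0.1247 -0.8151]
```

```bash
python3 -m handwheel '[[0.85,0,0,6,0],[0.85,0,0,12,0],[0.85,0,0,18,0],[0.85,0,0,24,0],[0.85,0,0,30,0],[0.85,0,0,36,0]]' 35; python3 -m handwheel '[[0.85,6,1,0,0],[0.85,12,2,0,0],[0.85,18,3,0,0],[0.85,24,4,0,0],[0.85,30,5,0,0],[0.85,36,6,0,0],[0.85,42,7,0,0]]' 35;   python3 - <<'E'
from h import *
s=get_state();R=Ro.from_euler('xyz',s['eef_rot'],degrees=True).as_matrix();print(s['joints'],R,s["tcp_pos"])
p,d=imaging.capture("wrist"); P=cloud("wrist",d); cv2.imwrite("pics/w6.png",p[:,:,::-1])
for o in finder.cut_out("wrist","tin")[:1]:
    A=P[(o["region"])&(d>0)]; T=(A-s["tcp_pos"])@R; print(o["p"],o["pixel"],len(A),np.percentile(T,[1,50,99],0))
E
```

```text
time_s: 28.02
tcp_pos: [1.0, 0.1942, 0.64]
eef_rot: [142.3, -9.8, 89.3]
contact_force: [0.4, 0.5, -0.8]
gripper_width: 0.0307
gripper_force: 33.4
time_s: 28.9
tcp_pos: [1.1216, 0.2153, 0.5236]
eef_rot: [138.8, -10.2, 89.6]
contact_force: [0.4, 0.2, -1.5]
gripper_width: 0.0305
gripper_force: 33.4
[ 23.1545  48.6726  71.6649   8.5584 -71.5776 152.9918] [[ 0.0065  0.7513  0.6599]
 [ 0.9842 -0.1215  0.1287]
 [ 0.1769  0.6487 -0.7402]] [1.1216 0.2153 0.5236]
0.96 [314.3, 266.0] 18573 [[-0.0465 -0.0403 -0.0135]
 [ 0.0212 -0.0056 -0.0037]
 [ 0.0545  0.0136  0.067 ]]
```

View pics/w6.png

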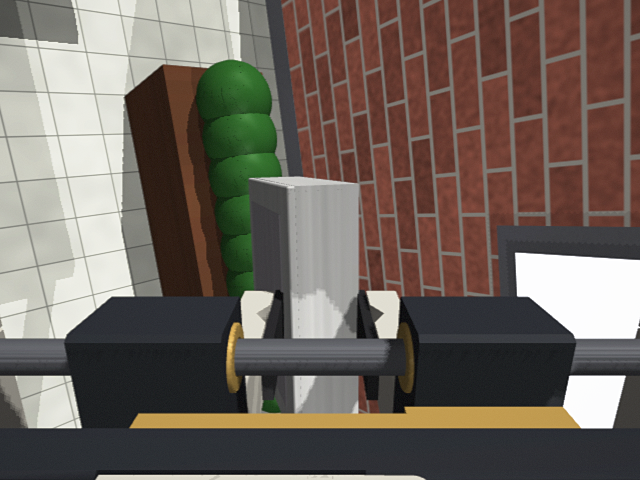

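```bash
cat >> h.py <<'E'
yw=np.radians(2.3); th=np.radians(50)
S=np.array([np.sin(np.pi/2-th)*np.cos(yw),np.sin(np.pi/2-th)*np.sin(yw),-np.sin(th)]); N=np.array([np.sin(th)*np.cos(yw),np.sin(th)*np.sin(yw),np.cos(th)]); Y=np.cross(N,S); O=np.array([.4417,.2155,.1213])
CF=np.stack([S,Y,N],1)
def tintool(T):
    # upper edge face in tool frame: z=a+b*x+c*y ; ends in x
    M=T[(abs(T[:,1])<.011)&(T[:,2]<.02)]; A=np.c_[np.ones(len(M)),M[:,:2]]
    for k in range(5):
        c=np.linalg.lstsq(A,M[:,2],rcond=None)[0]; e=M[:,2]-A@c; g=abs(e)<max(.0015,1.5*e.std()); M,A=M[g],A[g]
    return c,M
E
python3 - <<'E'
from h import *
s=get_state();R=Ro.from_euler('xyz',s['eef_rot'],degrees=True).as_matrix();t=np.array(s["tcp_pos"])
p,d=imaging.capture("wrist"); P=cloud("wrist",d)
o=finder.cut_out("wrist","tin")[0]
T=(P[o["region"]&(d>0)]-t)@R
c,M=tintool(T); print("z=a+bx+cy",c,np.degrees(np.arctan(c[1:])),len(M),np.percentile(M,[1,99],0))
L=T[(T[:,1]<-.012)]; print("lid side",np.percentile(L,[1,25,50,75,99],0))
print("tool y",R[:,1])
Rn=Ro.from_euler('z',11.5,degrees=True).as_matrix()@R; print("turned, cradle axes:\n",CF.T@Rn)
E
```

```text
z=a+bx+cy [-0.0136  0.0943  0.3385] [ 5.3858 18.7013] 10166 [[-0.0399 -0.0106 -0.0196]
 [ 0.0552  0.0107 -0.0054]]
lid side [[-0.0561 -0.0404 -0.012 ]
 [ 0.0088 -0.0282 -0.0021]
 [ 0.0256 -0.0205  0.0138]
 [ 0.0409 -0.0154  0.0357]
 [ 0.054  -0.0121  0.7832]]
tool y [ 0.7546 -0.1206  0.645 ]
turned, cradle axes:
 [[-0.2311 -0.0029  0.9729]
 [ 0.9729  0.0016  0.2311]
 [-0.0022  1.      0.0024]]
```

```bash
python3 -m handwheel '[[0.85,0,0,6,8],[0.85,0,0,12,15],[0.85,0,0,18,15],[0.85,0,0,24,15],[0.85,0,0,30,15],[0.85,0,0,36,15],[0.85,0,0,40,15]]' 35; python3 -m handwheel '[[0.85,6,1,0,0],[0.85,12,2,0,0],[0.85,18,3,0,0],[0.85,24,4,0,0],[0.85,30,5,0,0],[0.85,36,6,0,0],[0.85,42,7,0,0],[0.85,48,8,0,0]]' 35;   python3 - <<'E'
from h import *
s=get_state();R=Ro.from_euler('xyz',s['eef_rot'],degrees=True).as_matrix();t=np.array(s["tcp_pos"]); print(s["joints"])
p,d=imaging.capture("wrist"); P=cloud("wrist",d)
o=finder.cut_out("wrist","tin")[0]
T=(P[o["region"]&(d>0)]-t)@R
c,M=tintool(T); print("z=a+bx+cy",c,np.degrees(np.arctan(c[1:])),np.percentile(M,[1,99],0))
L=T[(T[:,1]<-.013)&(T[:,2]<.09)&(T[:,2]>.0)]; Bm,m,w,_,_=plane(L); print("lid normal tool",w,len(Bm),m, "world",R@w*np.sign(-w[1]), np.percentile(Bm,[1,99],0))
az=np.degrees(np.arctan2(R[1,1],R[0,1])); print("pad bearing",az,"elev",np.degrees(np.arcsin(R[2,1])))
Rn=Ro.from_euler('z',2.3-az,degrees=True).as_matrix()@R; print("turn",2.3-az,"cradle axes:\n",CF.T@Rn)
E
```

```text
time_s: 29.98
tcp_pos: [0.9915, 0.2053, 0.6925]
eef_rot: [135.4, -10.0, 104.4]
contact_force: [0.7, 0.4, -1.6]
gripper_width: 0.0305
gripper_force: 33.4
time_s: 30.98
tcp_pos: [1.1296, 0.238, 0.5602]
eef_rot: [132.0, -9.7, 104.1]
contact_force: [0.2, -0.2, -1.7]
gripper_width: 0.0304
gripper_force: 33.4
[ 21.0458  46.2674  71.6594  -1.3558 -66.6377 168.7143]Traceback (most recent call last):
  File "<stdin>", line 4, in <module>
IndexError: list index out of range
```

```bash
cat > m.py <<'E'
from h import *
s=get_state();R=Ro.from_euler('xyz',s['eef_rot'],degrees=True).as_matrix();t=np.array(s["tcp_pos"])
p,d=imaging.capture("wrist"); P=cloud("wrist",d)
T=(P[d>0]-t)@R; T=T[(abs(T[:,0])<.065)&(T[:,1]>-.05)&(T[:,1]<.03)&(T[:,2]>-.025)&(T[:,2]<.09)]
T=T[(T[:,0]>.012)|(T[:,0]<-.012)]
c,M=tintool(T); print("z=a+bx+cy",c,np.degrees(np.arctan(c[1:])),np.percentile(M,[1,99],0))
L=T[(T[:,1]<-.013)&(T[:,2]>.0)]
if len(L)>100:
    Bm,m,w,_,_=plane(L); w*=np.sign(-w[1]); print("lid normal tool",w,len(Bm),m, "world",R@w, np.percentile(Bm,[1,99],0))
az=np.degrees(np.arctan2(R[1,1],R[0,1])); print("pad bearing",az,"elev",np.degrees(np.arcsin(R[2,1])))
Rn=Ro.from_euler('z',2.3-az,degrees=True).as_matrix()@R; print("turn",2.3-az,"cradle axes:\n",CF.T@Rn)
E
python3 m.py
```

```text
z=a+bx+cy [-0.0136  0.0953  0.3383] [ 5.442  18.6906] [[-0.0402 -0.0105 -0.0196]
 [ 0.0554  0.0108 -0.0051]]
lid normal tool [ 0.0175 -0.9436 -0.3306] 2449 [ 0.0287 -0.0246  0.0252] world [-0.8766 -0.1195 -0.4662] [[-0.053  -0.038   0.0004]
 [ 0.0535 -0.0155  0.0645]]
pad bearing 3.59308003934049 elev 46.83591166628734
turn -1.2930800393404902 cradle axes:
 [[-0.2442 -0.119   0.9624]
 [ 0.9693 -0.      0.2459]
 [-0.0293  0.9929  0.1154]]
```

```bash
python3 -m handwheel '[[0.85,-5.8,-0.2,-1.5,-1.3],[0.85,-11.6,-0.4,-3,-1.3],[0.85,-17.4,-0.6,-4.5,-1.3],[0.85,-23,-0.8,-6,-1.3],[0.85,-29,-1,-8,-1.3],[0.85,-35,-1.2,-10,-1.3],[0.85,-41,-1.4,-12,-1.3],[0.85,-46,-1.6,-14,-1.3]]' 35; python3 -m handwheel '[[0.85,-4.5,0,-2,0],[0.85,-9,0,-5,0],[0.85,-13,0,-8,0],[0.85,-14,0,-10,0],[0.85,-14,0,-10,0]]' 35; python3 -c "
from h import *
s=get_state(); print(s['joints'],s['tcp_pos'],CF.T@(np.array(s['tcp_pos'])-O))"
```

```text
time_s: 32.12
tcp_pos: [0.692, 0.2234, 0.4331]
eef_rot: [131.7, -9.8, 102.9]
contact_force: [1.0, -1.3, 0.5]
gripper_width: 0.0303
gripper_force: 33.4
time_s: 32.75
tcp_pos: [0.547, 0.2216, 0.348]
eef_rot: [133.5, -9.3, 102.5]
contact_force: [0.6, -0.3, -0.9]
gripper_width: 0.0305
gripper_force: 33.4
[ 22.6213 -15.1694 -57.9996  90.2897  -1.0309  75.9898] [0.547  0.2216 0.348 ] [-0.1059  0.0019  0.2265]
```

```bash
cat > k.py <<'E'
from h import *
from scipy.optimize import least_squares
D=[([82.568,20.591,.633,-.02,-70.136,-16.507],[.274,.616,.226]),
([-13.1238,7.0033,-13.0819,-5.6447,-69.6714,-173.601],[.4559,-.2665,.2426]),
([25.0202,9.1885,6.7273,-4.3506,-84.4977,152.7874],[.5932,.0973,.3818]),
([19.3292,51.2941,71.3788,-4.0716,-105.4963,156.6359],[.9413,.1548,.3454]),
([20.0838,59.1307,71.6559,-.8631,-87.0055,156.8301],[1.0695,.1929,.241]),
([21.7878,46.0024,71.6405,.4977,-97.2118,155.2076],[.9726,.1787,.4601]),
([23.1545,48.6726,71.6649,8.5584,-71.5776,152.9918],[1.1216,.2153,.5236]),
([22.6213,-15.1694,-57.9996,90.2897,-1.0309,75.9898],[.547,.2216,.348])]
rx=lambda a:Ro.from_euler('x',a,degrees=True).as_matrix()
ry=lambda a:Ro.from_euler('y',a,degrees=True).as_matrix()
rz=lambda a:Ro.from_euler('z',a,degrees=True).as_matrix()
def fk(p,q):
    a1,h,L2,a3,L4,L6,b=p
    A=rz(q[0]); B=A@ry(q[1]); C=A@ry(q[1]-q[2]); Dm=C@rx(s4*q[3]); E=Dm@ry(-q[4])   # zero: forearm along +x, tool +x
    t=A@[a1,b,h]+B@[0,0,L2]+C@[L4,0,a3]+E@[L6,0,0]
    return t,E
best=None
for s4 in (1,-1):
    f=lambda p:np.concatenate([fk(p,q)[0]-t for q,t in D])
    o=least_squares(f,[.15,.45,.5,.1,.5,.25,0.])
    if best is None or o.cost<best[0]: best=(o.cost,s4,o.x)
_,s4,p=best
E
python3 - <<'E'
from k import *
print(best, np.abs(f(p)).max())
Rtool=lambda q: fk(p,q)[1]@rx(0)
print(fk(p,D[6][0])[1][:,0])
E
```

```text
(np.float64(0.02184421227859074), -1, array([ 0.1238,  0.4011,  0.5044, -0.0346,  0.3662,  0.4637, -0.1681])) 0.16261550520159224
[ 0.6599  0.1287 -0.7402]
```

```bash
python3 - <<'E'
s=open('k.py').read()
s=s.replace("a1,h,L2,a3,L4,L6,b=p","a1,h,L2,a3,L4,L6,b,ox,oy=p").replace("E@[L6,0,0]","E@rx(s6*q[5])@[L6,ox,oy]")
s=s.replace("for s4 in (1,-1):","for s4,s6 in ((1,1),(1,-1),(-1,1),(-1,-1)):").replace(".25,0.]",".25,-.16,0,0]").replace("(o.cost,s4,o.x)","(o.cost,s4,s6,o.x)").replace("_,s4,p=best","_,s4,s6,p=best")
open('k.py','w').write(s)
E
python3 - <<'E'
from k import *
print(best, np.abs(f(p)).max())
for q,t in D: print((fk(p,q)[0]-t).round(3))
E
```

```text
(np.float64(0.013858934861429478), -1, 1, array([ 0.1291,  0.3992,  0.5013, -0.0436,  0.3713,  0.4495, -0.1436,
        0.0436,  0.0273])) 0.09651851427987168
[-0.097  0.019  0.025]
[-0.008  0.017  0.034]
[0.016 0.01  0.001]
[-0.025 -0.007  0.003]
[-0.024 -0.011  0.017]
[ 0.01   0.    -0.019]
[ 0.04   0.001 -0.017]
[ 0.029 -0.093 -0.044]
```

```bash
python3 - <<'E'
s=open('k.py').read()
s=s.replace("b,ox,oy=p","b,ox,oy,dy,dz,ez=p").replace("+E@rx(","+Dm@[0,dy,dz]+E@[0,0,ez]+E@rx(").replace("-.16,0,0]","-.16,0,0,0,0,0]")
open('k.py','w').write(s)
E
python3 - <<'E'
from k import *
print(best, np.abs(f(p)).max())
for q,t in D: print((fk(p,q)[0]-t).round(4))
E
```

```text
(np.float64(4.6328719959959774e-08), -1, 1, array([ 0.0003,  0.1991,  0.6015, -0.0003,  0.4633,  0.3782,  0.    ,
       -0.0001, -0.0002, -0.192 ,  0.0003, -0.0002])) 0.00021545287361871002
[-0.      0.     -0.0002]
[-0.     -0.0001  0.0001]
[-0.      0.      0.0001]
[-0.0001  0.      0.    ]
[-0. -0.  0.]
[ 0.  0. -0.]
[ 0.      0.0001 -0.    ]
[-0. -0.  0.]
```

```bash
cat >> k.py <<'E'
R6=np.array([[.0065,.7513,.6599],[.9842,-.1215,.1287],[.1769,.6487,-.7402]])
q6=D[6][0]; K=(fk(p,q6)[1]@rx(s6*q6[5])).T@R6
def full(q): t,E=fk(p,q); return t,E@rx(s6*q[5])@K
lo=np.array([-176,-82,-58.2,-173.8,-174.7,-.12+0]); lo[5]=-173.6; hi=np.array([176,121.7,71.7,95.5,-.12,173.6])
def ik(t,R,n=60,seed=0,q0=None):
    g=np.random.default_rng(seed); out=[]
    def e(q): a,b=full(q); return np.concatenate([(a-t)*10,Ro.from_matrix(b.T@R).as_rotvec()*2])
    for k in range(n):
        x0=g.uniform(lo,hi) if q0 is None else q0
        o=least_squares(e,x0,bounds=(lo,hi),max_nfev=60)
        if o.cost<1e-6 and not any(np.abs(o.x-z).max()<2 for z in out): out.append(o.x)
        if q0 is not None: break
    return out
E
python3 - <<'E'
from k import *
for sgn in (1,):
  for al in (-40,-30,-20,-10,-5,0,8):
    a=np.radians(al); z=np.cos(a)*S+np.sin(a)*N; y=np.cos(a)*N-np.sin(a)*S   # tool y outward
    R=np.stack([np.cross(y,z),y,z],1)
    for x,zz in ((.010,.030),(-.05,.15)):
        sol=ik(O+S*x+N*zz,R,25)
        print(al,zz,[q.round(0).tolist() for q in sol])
E
```

```text
-40 0.03 [[46.0, 11.0, -26.0, 0.0, -53.0, 170.0]]
-40 0.15 [[42.0, 9.0, -10.0, 0.0, -70.0, 166.0]]
-30 0.03 []
-30 0.15 []
-20 0.03 [[54.0, 1.0, -54.0, 36.0, -27.0, -151.0]]
-20 0.15 [[52.0, -2.0, -34.0, 21.0, -46.0, -171.0]]
-10 0.03 []
-10 0.15 [[53.0, -6.0, -48.0, 42.0, -36.0, -151.0]]
-5 0.03 []
-5 0.15 [[51.0, -7.0, -54.0, 57.0, -31.0, -138.0]]
0 0.03 []
0 0.15 []
8 0.03 []
8 0.15 []
```

```bash
cat > sim.py <<'E'
from k import *
def step(q,pt,Rt,w):
    def e(x): a,b=full(x); return np.concatenate([(a-pt)*w,Ro.from_matrix(b.T@Rt).as_rotvec()])
    x0=np.clip(q,lo+1e-3,hi-1e-3); return least_squares(e,x0,bounds=(lo,hi),max_nfev=40).x
def run(q,rows,w):
    p0,R0=full(q)
    for (x,y,z,a) in rows:
        pg=p0+np.array([x,y,z])/100; Rg=rz(a)@R0
        pc,Rc=full(q); d=pg-pc; n=np.linalg.norm(d); pt=pc+d*min(1,.0625/max(n,1e-9))
        v=Ro.from_matrix(Rg@Rc.T).as_rotvec(); m=np.linalg.norm(v); Rt=Ro.from_rotvec(v*min(1,np.radians(10.7)/max(m,1e-9))).as_matrix()@Rc
        q=step(q,pt,Rt,w)
    return q
def show(q):
    t,R=full(q); e=Ro.from_matrix(R).as_euler('xyz',degrees=True); return t.round(3),e.round(1),q.round(1)
E
python3 - <<'E'
from sim import *
q=np.array([23.0797,42.2896,71.6345,3.0225,-94.4748,154.3782])  # obs start roll156.2 -> after x8: (1.0835,.2042,.4123) 152.6,-8.5,88.5
X=[(6*k,k,0,0) for k in range(1,9)]; U=[(0,0,6*k,0) for k in range(1,7)]
for w in (.5,1,2,4,8): a=run(q,X,w); b=run(a,U,w); print(w,show(a)[:2],show(b)[:2])
print("obs (1.0835,.2042,.4123)[152.6 -8.5 88.5]; (.9794,.1882,.5943)[149.3 -9 88.7]")
E
```

```text
0.5 (array([1.062, 0.201, 0.406]), array([156.3,  -9.2,  85.7])) (array([0.948, 0.184, 0.568]), array([156. ,  -9.3,  85.7]))
1 (array([1.068, 0.202, 0.409]), array([155.3,  -9.4,  85.8])) (array([0.957, 0.185, 0.576]), array([154.1,  -9.6,  85.9]))
2 (array([1.093, 0.206, 0.418]), array([151.3, -10.1,  86.1])) (array([0.996, 0.191, 0.608]), array([146.4, -10.9,  86.6]))
4 (array([1.223, 0.227, 0.476]), array([129.5, -13.1,  88.7])) (array([1.166, 0.218, 0.735]), array([113.6, -14.7,  91.3]))
8 (array([1.363, 0.248, 0.522]), array([100.9, -13.1,  96.5])) (array([1.299, 0.235, 0.804]), array([ 79.9,  -5.7, 105.7]))
obs (1.0835,.2042,.4123)[152.6 -8.5 88.5]; (.9794,.1882,.5943)[149.3 -9 88.7]
```

```bash
python3 - <<'E'
from sim import *
s=get_state(); q=np.array(s["joints"]); print(show(q),s["eef_rot"])
for d in [(-1,0,0),(0,0,-1),(0,0,1),(0,1,0),(0,-1,0),(-.7,0,-.7),(-.7,.0,.7),(-.7,-.7,0),(-.7,.7,0),(0,.7,-.7),(0,-.7,-.7),(-.6,-.6,-.6)]:
    rows=[(6*k*d[0],6*k*d[1],6*k*d[2],0) for k in range(1,9)]; b=run(q,rows,1.8); print(d,*show(b))
E
```

```text
(array([0.547, 0.222, 0.348]), array([-139.9,   27.3,  -97.4]), array([ 22.6, -15.2, -58. ,  90.3,  -1. ,  76. ])) [133.5319  -9.3276 102.4624]
(-1, 0, 0) [0.121 0.281 0.35 ] [-139.8   26.   -98.7] [ 176.   -30.1  -50.9   17.7 -112.5  140. ]
(0, 0, -1) [0.551 0.244 0.274] [-146.1   23.4 -100.7] [ 23.7  -8.3 -58.2  95.5  -2.5  82.2]
(0, 0, 1) [0.547 0.222 0.828] [-139.9   27.3  -97.4] [ 56.4 -10.2  18.4  25.6 -78.4  15.8]
(0, 1, 0) [0.547 0.702 0.348] [-139.9   27.3  -97.4] [ 70.1  18.8 -21.6  69.6 -36.1  88. ]
(0, -1, 0) [ 0.547 -0.258  0.348] [-139.9   27.3  -97.4] [-33.8  -0.2  -7.9 -44.3 -59.4 -85.8]
(-0.7, 0, -0.7) [0.506 0.329 0.295] [-142.9   25.2  -99.3] [ 39.6  -9.1 -58.2  95.5 -13.4  94. ]
(-0.7, 0.0, 0.7) [0.224 0.252 0.683] [-139.8   26.5  -98.2] [ 171.8  -35.3  -17.5   37.  -145.5  112. ]
(-0.7, -0.7, 0) [ 0.232 -0.103  0.348] [-139.9   27.3  -97.4] [ 13.7 -60.7 -44.1  -6.3 -59.8 -23.6]
(-0.7, 0.7, 0) [0.211 0.558 0.348] [-139.9   27.3  -97.4] [109.2  -0.2 -42.8  56.6 -61.4 107.8]
(0, 0.7, -0.7) [0.518 0.518 0.215] [-143.4   22.6 -101.5] [ 56.6  11.4 -46.8  95.5 -26.1 109.6]
(0, -0.7, -0.7) [ 0.547 -0.108  0.019] [-139.9   27.3  -97.4] [ -32.    21.5  -30.6  -83.1  -36.3 -139. ]
(-0.6, -0.6, -0.6) [ 0.342 -0.041  0.132] [-139.9   27.3  -97.4] [ -23.1  -16.8  -48.7  -59.6  -36.5 -102.8]
```

```bash
sed -i 's/^q6=D\[6\]\[0\];/s6=-1; q6=D[6][0];/' k.py; sed -i 's/^_,s4,s6,p=best/_,s4,s6,p=best; s6=-1; p[7]=p[8]=0/' k.py; python3 - <<'E'
from sim import *
s=get_state(); q=np.array(s["joints"]); print(show(q),s["eef_rot"]); print(show(np.array(D[1][0])),"exp 179.26,-5.25,81.36")
for al in (-50,-40,-30,-20,-10,-5,0,8):
    a=np.radians(al); z=np.cos(a)*S+np.sin(a)*N; y=np.cos(a)*N-np.sin(a)*S
    R=np.stack([np.cross(y,z),y,z],1)
    for x,zz in ((.010,.030),(-.05,.15)):
        print(al,zz,[v.round(0).tolist() for v in ik(O+S*x+N*zz,R,25)])
q=np.array([23.0797,42.2896,71.6345,3.0225,-94.4748,154.3782]) 
X=[(6*k,k,0,0) for k in range(1,9)]; U=[(0,0,6*k,0) for k in range(1,7)]
for w in (1.6,1.8,2): a=run(q,X,w); b=run(a,U,w); print(w,show(a)[:2],show(b)[:2])
E
```

```text
(array([0.547, 0.222, 0.348]), array([133.5,  -9.3, 102.5]), array([ 22.6, -15.2, -58. ,  90.3,  -1. ,  76. ])) [133.5319  -9.3276 102.4624]
(array([ 0.456, -0.267,  0.243]), array([179.3,  -5.3,  81.4]), array([ -13.1,    7. ,  -13.1,   -5.6,  -69.7, -173.6])) exp 179.26,-5.25,81.36
-50 0.03 [[41.0, 16.0, -16.0, -7.0, -65.0, 144.0]]
-50 0.15 [[38.0, 16.0, -1.0, -6.0, -82.0, 145.0]]
-40 0.03 [[46.0, 11.0, -26.0, 0.0, -53.0, 136.0]]
-40 0.15 [[42.0, 9.0, -10.0, 0.0, -70.0, 140.0]]
-30 0.03 [[52.0, 5.0, -38.0, 12.0, -40.0, 122.0]]
-30 0.15 [[47.0, 4.0, -21.0, 8.0, -58.0, 131.0]]
-20 0.03 [[55.0, 1.0, -54.0, 36.0, -28.0, 97.0]]
-20 0.15 [[52.0, -2.0, -34.0, 21.0, -46.0, 117.0]]
-10 0.03 []
-10 0.15 [[53.0, -6.0, -48.0, 42.0, -36.0, 97.0]]
-5 0.03 []
-5 0.15 [[51.0, -7.0, -54.0, 57.0, -31.0, 84.0]]
0 0.03 []
0 0.15 []
8 0.03 []
8 0.15 []
1.6 (array([1.081, 0.204, 0.414]), array([152.8,  -8.5,  88.5])) (array([0.977, 0.188, 0.592]), array([149.7,  -8.9,  88.7]))
1.8 (array([1.087, 0.205, 0.416]), array([151.9,  -8.6,  88.5])) (array([0.986, 0.19 , 0.6  ]), array([147.9,  -9.2,  88.8]))
2 (array([1.093, 0.206, 0.418]), array([150.9,  -8.8,  88.6])) (array([0.996, 0.191, 0.608]), array([146. ,  -9.4,  89. ]))
```

```bash
python3 - <<'E'
from sim import *
W=1.67
def cr(q):
    t,R=full(q); C=CF.T@R; return (CF.T@(t-O)*1000).round(0), "al",np.degrees(np.arctan2(C[2,2],C[0,2])).round(1),"inpl",np.degrees(np.arctan2(C[1,2],C[0,2])).round(1),"ty",C[:,1].round(2)
for b in (-15,0,15,30):
  for al in (-15,-10,-5,0):
    a=np.radians(al); z=np.cos(a)*S+np.sin(a)*N; y=np.cos(a)*N-np.sin(a)*S
    R=Ro.from_rotvec(-y*np.radians(b)).as_matrix()@np.stack([np.cross(y,z),y,z],1)
    print(b,al,(CF.T@R[:,2]).round(2),[v.round(0).tolist() for v in ik(O+S*.01+N*.03,R,20)])
q=np.array(get_state()["joints"]); print(cr(q))
for tgt in ((-10,-7,60),(0,-7,40)):
  for k in range(4):
    t=full(q)[0]; g=(O+CF@(np.array(tgt)/1000)-t)*100
    n=max(1,int(np.ceil(np.linalg.norm(g)/6))); rows=[tuple(g*min(1,(i+1)/n))+(0,) for i in range(8)]
    q=run(q,rows,W); print(tgt,g.round(1),cr(q),q.round(0))
E
```

```text
-15 -15 [ 0.93  0.26 -0.25] []
-15 -10 [ 0.95  0.26 -0.17] []
-15 -5 [ 0.96  0.26 -0.08] []
-15 0 [0.97 0.26 0.  ] []
0 -15 [ 0.97 -0.   -0.26] []
0 -10 [ 0.98 -0.   -0.17] []
0 -5 [ 1.   -0.   -0.09] []
0 0 [ 1.  0. -0.] []
15 -15 [ 0.93 -0.26 -0.25] [[62.0, 6.0, -54.0, 47.0, -41.0, 78.0]]
15 -10 [ 0.95 -0.26 -0.17] []
15 -5 [ 0.96 -0.26 -0.08] []
15 0 [ 0.97 -0.26  0.  ] []
30 -15 [ 0.84 -0.5  -0.22] [[67.0, 16.0, -46.0, 40.0, -57.0, 77.0]]
30 -10 [ 0.85 -0.5  -0.15] [[68.0, 15.0, -50.0, 46.0, -56.0, 68.0]]
30 -5 [ 0.86 -0.5  -0.08] [[69.0, 16.0, -53.0, 52.0, -56.0, 59.0]]
30 0 [ 0.87 -0.5  -0.  ] [[70.0, 16.0, -57.0, 58.0, -56.0, 51.0]]
(array([-106.,    2.,  227.]), 'al', np.float64(5.6), 'inpl', np.float64(13.8), 'ty', array([-0.1 ,  0.01,  1.  ]))
(-10, -7, 60) [ -6.6  -1.2 -18.1] (array([-67.,  27., 194.]), 'al', np.float64(1.0), 'inpl', np.float64(12.2), 'ty', array([-0.02,  0.02,  1.  ])) [ 24. -10. -58.  95.  -2.  70.]
(-10, -7, 60) [ -6.4  -3.7 -12.9] (array([-30.,  27., 171.]), 'al', np.float64(-2.9), 'inpl', np.float64(10.9), 'ty', array([0.04, 0.04, 1.  ])) [ 24.  -6. -
[... 354 characters left out ...]
.  -2.  70.]
(0, -7, 40) [-8.4 -3.3 -5.2] (array([ 31.,  26., 122.]), 'al', np.float64(-10.1), 'inpl', np.float64(8.9), 'ty', array([0.17, 0.06, 0.98])) [ 24.   1. -58.  95.  -2.  70.]
(0, -7, 40) [-8.2 -3.7 -2.9] (array([ 42.,  25., 113.]), 'al', np.float64(-11.5), 'inpl', np.float64(8.7), 'ty', array([0.19, 0.06, 0.98])) [ 23.   2. -58.  95.  -2.  70.]
(0, -7, 40) [-8.1 -3.5 -1.5] (array([ 48.,  24., 107.]), 'al', np.float64(-12.4), 'inpl', np.float64(8.6), 'ty', array([0.2 , 0.06, 0.98])) [ 23.   3. -58.  95.  -1.  70.]
(0, -7, 40) [-8.1 -3.4 -0.6] (array([ 52.,  24., 103.]), 'al', np.float64(-13.0), 'inpl', np.float64(8.7), 'ty', array([0.21, 0.07, 0.97])) [ 23.   4. -58.  95.  -1.  70.]
```

```bash
cat > plan.py <<'E'
from sim import *
import itertools, time
W=1.67
def sc(q):
    t,R=full(q); return abs(np.degrees(np.arcsin(R[2,1]))-20)+.7*abs(np.degrees(np.arcsin(R[2,0]))-5)
def ok(q):
    t,R=full(q); low=t[2]-.09; r=np.hypot(t[0],t[1]); return low>.14 and t[0]>.25 and r<1.2 and abs(t[1])<.6
dirs=[np.array(d)/np.linalg.norm(d) for d in itertools.product((-1,0,1),repeat=3) if any(d)]
q=np.array(get_state()["joints"]); beam=[(sc(q),q,[])]; print(sc(q)); t0=time.time()
for dep in range(5):
    c=[]
    for s_,q,h in beam:
        for d in dirs:
          for a in ((0,) if dep else (0,)):
            b=run(q,[tuple(6*k*d)+(0,) for k in range(1,9)],W)
            if ok(b): c.append((sc(b),b,h+[d.round(1).tolist()]))
    c.sort(key=lambda v:v[0]); beam=c[:5]
    for v in beam[:3]: print(dep,round(v[0],1),v[2],*show(v[1]))
    print(time.time()-t0,flush=True)
    if time.time()-t0>240: break
E
timeout 500 python3 plan.py
```

```text
28.707831572683585
0 22.2 [[0.0, 0.0, -1.0]] [0.549 0.244 0.284] [139.3  -7.9 101. ] [ 23.7  -9.2 -58.2  95.5  -2.4  69.9]
0 22.6 [[0.6, 0.6, -0.6]] [0.779 0.47  0.243] [138.7  -7.5 100.6] [ 34.   21.6 -28.6  95.5 -10.   61.9]
0 25.5 [[-0.7, 0.0, -0.7]] [0.505 0.33  0.299] [136.3  -8.4 101.5] [ 39.8  -9.5 -58.2  95.5 -13.6  58. ]
3.5941758155822754
1 21.0 [[0.0, 0.0, -1.0], [0.7, -0.7, 0.0]] [ 0.857 -0.025  0.285] [139.2  -4.5  96.2] [ 11.2  16.7  -9.4  -0.4 -22.9 173.6]
1 21.0 [[-0.7, 0.0, -0.7], [-0.6, -0.6, -0.6]] [0.402 0.194 0.337] [140.6  -7.9 101.1] [ 73.7 -32.6 -58.2  44.5 -47.2  88.3]
1 21.2 [[0.0, 0.0, -1.0], [0.0, -1.0, 0.0]] [ 0.53  -0.088  0.285] [139.2  -4.2  96.7] [ 11.5 -15.5 -42.2  -0.  -22.3 173.6]
20.83376669883728
2 16.1 [[-0.7, 0.0, -0.7], [-0.6, -0.6, -0.6], [0.0, 0.0, -1.0]] [0.503 0.197 0.244] [145.8  -8.2 101.3] [ 43.8 -12.4 -58.2  47.6 -15.9 102. ]
2 17.4 [[0.6, 0.6, -0.6], [-0.7, -0.7, 0.0], [-0.7, 0.0, -0.7]] [0.529 0.302 0.23 ] [143.1  -6.   99.5] [ 34.1  -3.4 -58.2  95.5 -10.1  61. ]
2 19.4 [[-0.7, 0.0, -0.7], [-0.6, -0.6, -0.6], [0.0, -1.0, 0.0]] [ 0.37
[... 458 characters left out ...]
0.6], [0.0, 0.0, -1.0], [0.0, -1.0, 0.0]] [ 0.474 -0.087  0.245] [145.6  -4.2  97.2] [ 12.8 -17.6 -45.1  -0.6 -27.8 173.6]
53.316585063934326
4 6.6 [[-0.7, 0.0, -0.7], [-0.6, -0.6, -0.6], [0.0, 0.0, -1.0], [-0.7, 0.0, -0.7], [-0.7, 0.0, -0.7]] [0.264 0.281 0.241] [154.1  -6.2 100.2] [106.5 -26.8 -58.2  31.1 -59.5  66.1]
4 9.8 [[0.6, 0.6, -0.6], [-0.7, -0.7, 0.0], [-0.7, 0.0, -0.7], [-0.6, -0.6, -0.6], [-0.7, 0.0, -0.7]] [0.39  0.09  0.236] [152.   -8.1 100.8] [ 54.8 -30.6 -58.2  22.2 -38.7 119.4]
4 9.9 [[-0.7, 0.0, -0.7], [-0.6, -0.6, -0.6], [0.0, 0.0, -1.0], [-0.7, 0.0, -0.7], [0.0, -1.0, 0.0]] [ 0.383 -0.097  0.243] [150.5  -4.4  98. ] [ 14.  -27.  -47.2  -1.3 -40.  173.6]
66.7696418762207
```

```bash
python3 - <<'E'
from sim import *
W=1.67
def cr(q):
    t,R=full(q); C=CF.T@R; return (CF.T@(t-O)*1000).round(0), "al",np.degrees(np.arctan2(C[2,2],C[0,2])).round(1),"inpl",np.degrees(np.arctan2(C[1,2],C[0,2])).round(1),"ty",C[:,1].round(2)
q=np.array(get_state()["joints"])
for d in ((-4.2,0,-4.2),(-3.5,-3.5,-3.5),(0,0,-6),(-4.2,0,-4.2)):
    q=run(q,[tuple(np.array(d)*k)+(0,) for k in range(1,9)],W); print(d,*show(q),cr(q))
for tgt,turn in (((-10,-7,60),-6),((-5,-7,60),0),((-5,-7,60),0),((0,-7,45),0),((0,-7,45),0)):
    t=full(q)[0]; g=(O+CF@(np.array(tgt)/1000)-t)*100
    n=max(1,int(np.ceil(np.linalg.norm(g)/4))); rows=[tuple(g*min(1,(i+1)/n))+(turn*min(1,(i+1)/n),) for i in range(max(n+1,5))]
    q=run(q,rows,W); print(tgt,len(rows),g.round(1),show(q),cr(q))
E
```

```text
(-4.2, 0, -4.2) [0.505 0.329 0.3  ] [136.3  -8.4 101.5] [ 39.7  -9.5 -58.2  95.5 -13.5  58.1] (array([-93., 111., 167.]), 'al', np.float64(2.9), 'inpl', np.float64(12.5), 'ty', array([-0.05,  0.02,  1.  ]))
(-3.5, -3.5, -3.5) [0.402 0.191 0.338] [140.6  -7.9 101.1] [ 73.4 -32.8 -58.2  44.3 -47.1  88.8] (array([-192.,  -23.,  108.]), 'al', np.float64(-1.4), 'inpl', np.float64(11.7), 'ty', array([0.02, 0.03, 1.  ]))
(0, 0, -6) [0.504 0.189 0.242] [145.8  -8.4 101.5] [ 42.8 -12.5 -58.2  46.1 -15.2 104.3] (array([-53., -29., 125.]), 'al', np.float64(-6.8), 'inpl', np.float64(12.2), 'ty', array([0.11, 0.05, 0.99]))
(-4.2, 0, -4.2) [0.425 0.176 0.232] [150.8  -9.  101.8] [ 56.9 -21.  -58.2  30.7 -29.2 108.7] (array([-97., -38.,  57.]), 'al', np.float64(-12.0), 'inpl', np.float64(12.7), 'ty', array([0.19, 0.07, 0.98]))
(-10, -7, 60) 5 [ 5.7  3.4 -6.5] (array([0.491, 0.211, 0.185]), array([152.6,  -8.9,  95.8]), array([ 46.5,  -6.5, -58.2,  44.6, -16.2,  96.4])) (array([-17.,  -6.,  78.]), 'al', np.float64(-12.8), 'inpl', np.float64(9.8), 'ty', array([ 0.22, -0.02,  0.97]))
(-5, -7, 60) 5 [-
[... 300 characters left out ...]
 array([154.2,  -8.9,  95.8]), array([ 46.6,  -5. , -58.2,  42.4, -15.4,  98.1])) (array([-7., -7., 65.]), 'al', np.float64(-14.4), 'inpl', np.float64(9.8), 'ty', array([ 0.25, -0.01,  0.97]))
(0, -7, 45) 5 [-1.1 -0.1 -1.9] (array([0.482, 0.21 , 0.16 ]), array([155.2,  -8.9,  95.8]), array([ 47.3,  -4.5, -58.2,  40.4, -15.4,  99.4])) (array([-4., -7., 55.]), 'al', np.float64(-15.4), 'inpl', np.float64(9.9), 'ty', array([ 0.27, -0.01,  0.96]))
(0, -7, 45) 5 [-0.6 -0.  -1. ] (array([0.479, 0.21 , 0.155]), array([155.7,  -8.9,  95.8]), array([ 47.6,  -4.2, -58.2,  39.4, -15.4, 100. ])) (array([-2., -7., 50.]), 'al', np.float64(-16.0), 'inpl', np.float64(9.9), 'ty', array([ 0.28, -0.01,  0.96]))
```

```bash
python3 -m handwheel '[[0.85,-4.2,0,-4.2,0],[0.85,-8.4,0,-8.4,0],[0.85,-12.6,0,-12.6,0],[0.85,-16.8,0,-16.8,0],[0.85,-21,0,-21,0],[0.85,-25,0,-25,0],[0.85,-29,0,-29,0],[0.85,-33.6,0,-33.6,0]]' 35; python3 -m handwheel '[[0.85,-3.5,-3.5,-3.5,0],[0.85,-7,-7,-7,0],[0.85,-10.5,-10.5,-10.5,0],[0.85,-14,-14,-14,0],[0.85,-17.5,-17.5,-17.5,0],[0.85,-21,-21,-21,0],[0.85,-24.5,-24.5,-24.5,0],[0.85,-28,-28,-28,0]]' 35;  python3 - <<'E'
from sim import *
q=np.array(get_state()["joints"]); print(show(q))
for d in ((0,0,-6),(-4.2,0,-4.2),(-4.2,0,-4.2)):
    q=run(q,[tuple(np.array(d)*k)+(0,) for k in range(1,9)],1.67); print(d,*show(q))
E
```

```text
time_s: 33.75
tcp_pos: [0.5047, 0.3309, 0.2988]
eef_rot: [136.4, -8.4, 101.6]
contact_force: [0.0, 1.0, -1.2]
gripper_width: 0.0304
gripper_force: 33.4
time_s: 34.75
tcp_pos: [0.5306, 0.2872, 0.2806]
eef_rot: [139.0, -7.8, 100.9]
contact_force: [-0.5, 0.0, -1.9]
gripper_width: 0.0306
gripper_force: 33.4
(array([0.531, 0.287, 0.281]), array([139. ,  -7.8, 100.9]), array([ 31.6,  -8.5, -58.2,  95.5,  -7.8,  63.8]))
(0, 0, -6) [0.51  0.338 0.204] [144.2  -5.1  98.8] [ 40.6  -0.3 -58.2  95.5 -14.4  55.2]
(-4.2, 0, -4.2) [0.351 0.494 0.075] [145.9  -2.8  97.1] [ 70.2  15.5 -58.2  95.5 -28.9  24.8]
(-4.2, 0, -4.2) [ 0.015  0.516 -0.205] [144.9  -0.7  95.7] [110.3  48.3 -54.8  95.5 -34.2 -24.3]
```

```bash
python3 - <<'E'
from sim import *
W=1.67
q0=np.array(get_state()["joints"])
def go(q,*ds):
    for d,n in ds: q=run(q,[tuple(np.array(d)*k)+(0,) for k in range(1,n+1)],W)
    return q
for nm,ds in {"up-in":[((0,0,6),3),((-6,0,0),3)],"up":[((0,0,6),3)],"in-up":[((-4.2,0,4.2),4)],"in-y":[((-4.2,-4.2,0),4)],"up-iny":[((0,0,6),2),((-4.2,-3,0),4)]}.items():
    q=go(q0,*ds); print(nm,*show(q))
    for d in ((0,0,-6),(-1,0,-6),(1.5,0,-5.5)):
        a=go(q,(d,8)); b=go(a,((-4.2,0,-4.2),8)); print("   ",d,*show(a)); print("       ",*show(b))
E
```

```text
up-in [0.351 0.287 0.461] [139.   -7.8 100.9] [ 97.6 -29.4 -42.7  43.  -72.1  78.2]
    (0, 0, -6) [0.381 0.369 0.257] [142.7  -5.8  99.3] [ 78.3 -10.  -58.2  60.  -38.3  61.3]
        [0.093 0.464 0.1  ] [143.4  -3.5  97.5] [123.9  11.7 -58.2  48.9 -47.5  19.9]
    (-1, 0, -6) [0.294 0.374 0.266] [142.2  -5.6  99. ] [100.1 -13.6 -58.2  50.  -53.2  53.1]
        [-0.031  0.419  0.031] [142.   -4.   97.8] [144.2  21.1 -58.2  40.3 -45.8   4.7]
    (1.5, 0, -5.5) [0.501 0.352 0.224] [142.4  -6.2  99.6] [ 42.6  -2.1 -58.2  95.5 -15.2  54. ]
        [0.323 0.505 0.104] [144.1  -3.9  97.9] [ 77.8  12.9 -58.2  87.6 -32.2  26.7]
up [0.531 0.287 0.461] [139.   -7.8 100.9] [ 59.6 -14.8 -33.5  38.  -43.7 106.8]
    (0, 0, -6) [0.522 0.317 0.213] [144.2  -5.4  99. ] [ 36.7  -1.5 -58.2  95.5 -11.8  58.6]
        [0.363 0.461 0.127] [146.6  -3.   97.3] [ 73.7   8.6 -58.2  79.6 -29.7  39.2]
    (-1, 0, -6) [0.504 0.347 0.21 ] [143.6  -5.5  99. ] [ 41.9  -0.7 -58.2  95.5 -15.   54.2]
        [0.339 0.503 0.076] [145.2  -3.3  97.5] [ 72.2  15.7 -58.2  95.5 -29.9  23.1]
    (1.5, 0, -5.5) [0.633 0.306
[... 1344 characters left out ...]
44] [152.  -13.  101.1] [ 33.9   1.  -58.2 -19.7  -0.1 173.6]
up-iny [0.363 0.167 0.401] [139.   -7.8 100.9] [103.6 -45.2 -53.5  42.1 -79.8  77.3]
    (0, 0, -6) [0.452 0.176 0.29 ] [143.7  -7.9 101. ] [ 54.8 -23.5 -58.2  41.8 -29.6 101.4]
        [0.309 0.231 0.27 ] [145.5  -6.2  99.8] [ 167.7  -61.1  -58.2   20.4 -122.2   26.5]
    (-1, 0, -6) [0.349 0.238 0.257] [142.8  -5.3  98.9] [ 176.   -68.7  -58.2   17.  -135.1   19.4]
        [0.079 0.249 0.213] [143.7  -3.7  97.6] [176.  -24.5 -58.2   9.8 -91.6   7.6]
    (1.5, 0, -5.5) [0.527 0.137 0.239] [143.7  -9.2 102. ] [ 34.3 -12.  -58.2  41.2  -9.2 115.8]
        [0.435 0.063 0.072] [148.1 -13.2 102.7] [ 32.8  -2.5 -58.2 -17.4  -0.1 173.6]
```

```bash
cat > plan2.py <<'E'
from sim import *
import itertools, time
W=1.67
def sc(q):
    t,R=full(q); s=max(0,np.degrees(np.arcsin(R[2,1]))-20)+.5*abs(np.degrees(np.arcsin(R[2,0]))-5)
    return s+max(0,q[3]-60)*.5+ (10 if q[5]>172 else 0)+60*max(0,np.hypot(t[0]-.46,t[1]-.19)-.1)
def ok(q):
    t,R=full(q); return t[2]>.215 and t[0]>.25 and t[1]>.08 and t[1]<.5 and q[0]<120
dirs=[np.array(d)/np.linalg.norm(d) for d in itertools.product((-1,-.5,0,.5,1),(-1,-.5,0,.5,1),(-1,0)) if any(d)]
q=run(np.array(get_state()["joints"]),[(-4.2*k,-4.2*k,0,0) for k in range(1,5)],W); beam=[(sc(q),q,[])]; t0=time.time()
for dep in range(5):
    c=[]
    for s_,q,h in beam:
        for d in dirs:
            b=run(q,[tuple(6*k*d)+(0,) for k in range(1,7)],W)
            if ok(b): c.append((sc(b),b,h+[(6*d).round(1).tolist()]))
    c.sort(key=lambda v:v[0]); beam=c[:4]
    for v in beam[:2]: print(dep,round(v[0],1),v[2],*show(v[1]))
    print(time.time()-t0,flush=True)
    if time.time()-t0>130: break
E
timeout 300 python3 plan2.py
```

```text
0 14.4 [[0.0, 2.7, -5.4]] [0.463 0.275 0.246] [146.3  -6.9 100.3] [ 56.9 -11.5 -58.2  54.7 -24.1  84.2]
0 14.9 [[-2.7, 0.0, -5.4]] [0.391 0.127 0.295] [146.3  -8.2 101.2] [ 66.7 -35.9 -58.2  32.8 -46.1 103.4]
4.103103399276733
1 9.7 [[0.0, 2.7, -5.4], [-4.0, -2.0, -4.0]] [0.371 0.242 0.25 ] [150.8  -5.9  99.6] [ 77.7 -22.3 -58.2  37.4 -43.6  85.2]
1 10.1 [[-2.4, 2.4, -4.9], [0.0, -2.7, -5.4]] [0.411 0.216 0.245] [150.1  -5.9  99.5] [ 66.2 -20.  -58.2  38.4 -36.2  93.4]
20.272167921066284
2 5.1 [[0.0, 2.7, -5.4], [-4.0, -2.0, -4.0], [-2.4, -2.4, -4.9]] [0.356 0.186 0.23 ] [155.3  -5.4  99.4] [ 76.1 -26.5 -58.2  28.7 -47.   94.4]
2 6.3 [[-2.0, 4.0, -4.0], [2.0, -4.0, -4.0], [-4.0, -2.0, -4.0]] [0.4   0.182 0.221] [153.9  -5.6  99.3] [ 64.3 -20.7 -58.2  31.3 -36.8 101. ]
34.708327531814575
3 4.8 [[-2.0, 4.0, -4.0], [2.0, -4.0, -4.0], [-4.0, -2.0, -4.0], [-4.0, -2.0, -4.0]] [0.345 0.106 0.216] [158.2  -6.2  99.6] [ 67.8 -32.6 -58.2  20.3 -49.3 109.3]
3 6.1 [[-2.4, 2.4, -4.9], [0.0, -2.7, -5.4], [-4.0, -2.0, -4.0], [-2.4, -2.4, -4.9]] [0.314 0.094 0.237] [158.4  -5.1  99.1] [ 86.4 -43.4 -58.2  21.8 -66.9  94.6]
52.332369565963745
4 5.5 [[-2.0, 4.0, -4.0], [2.0, -4.0, -4.0], [-4.0, -2.0, -4.0], [-4.2, 0.0, -4.2], [-2.0, -4.0, -4.0]] [0.297 0.106 0.217] [161.7  -4.   98.6] [ 88.2 -40.6 -58.2  18.9 -66.3  93. ]
4 5.9 [[-2.0, 4.0, -4.0], [2.0, -4.0, -4.0], [-4.0, -2.0, -4.0], [-5.4, -2.7, 0.0], [-5.4, -2.7, 0.0]] [0.292 0.114 0.249] [159.6  -4.1  98.7] [111.7 -50.7 -56.4  20.9 -85.4  74.3]
71.99416923522949
```

```bash
python3 -m handwheel '[[0.85,-4.2,-4.2,0,0],[0.85,-8.4,-8.4,0,0],[0.85,-12.6,-12.6,0,0],[0.85,-16.8,-16.8,0,0]]' 35; python3 -m handwheel '[[0.85,0,2.7,-5.4,0],[0.85,0,5.4,-10.8,0],[0.85,0,8.1,-16.2,0],[0.85,0,10.8,-21.6,0],[0.85,0,13.5,-27,0],[0.85,0,16.2,-32.4,0]]' 35;  python3 -c "
from sim import *
q=np.array(get_state()['joints']); print(show(q))
for d in ((-4,-2,-4),(-2.4,-2.4,-4.9)):
    q=run(q,[tuple(np.array(d)*k)+(0,) for k in range(1,7)],1.67); print(d,*show(q))"
```

```text
time_s: 35.25
tcp_pos: [0.4244, 0.1656, 0.3247]
eef_rot: [141.3, -7.8, 100.8]
contact_force: [-0.7, 1.1, 1.7]
gripper_width: 0.0305
gripper_force: 33.3
time_s: 36.0
tcp_pos: [0.4805, 0.3251, 0.231]
eef_rot: [145.0, -6.4, 99.8]
contact_force: [0.2, 1.1, 0.1]
gripper_width: 0.0309
gripper_force: 33.3
(array([0.481, 0.325, 0.231]), array([145.1,  -6.4,  99.8]), array([ 52.5,  -5.5, -58.2,  71.2, -19.8,  70.4]))
(-4, -2, -4) [0.374 0.319 0.228] [149.2  -4.6  98.6] [ 78.6 -12.2 -58.2  47.3 -38.5  72.3]
(-2.4, -2.4, -4.9) [0.323 0.316 0.201] [153.1  -2.5  97.5] [ 88.7 -12.1 -58.2  39.2 -44.3  69.5]
```

```bash
cat > ap.py <<'E'
from sim import *
def cr(q):
    t,R=full(q); C=CF.T@R; return (CF.T@(t-O)*1000).round(0), "al",np.degrees(np.arctan2(C[2,2],C[0,2])).round(1),"inpl",np.degrees(np.arctan2(C[1,2],C[0,2])).round(1),"ty",C[:,1].round(2)
def approach(q,tgts,W=1.67):
    for tgt,turn in tgts:
        t=full(q)[0]; g=(O+CF@(np.array(tgt)/1000)-t)*100
        n=max(1,int(np.ceil(np.linalg.norm(g)/4))); rows=[tuple(g*min(1,(i+1)/n))+(turn*min(1,(i+1)/n),) for i in range(n+1)]
        q=run(q,rows,W); print("   ",tgt,len(rows),g.round(1),show(q),cr(q))
    return q
E
python3 - <<'E'
from ap import *
q0=np.array(get_state()['joints'])
for A in ((-4,-4,-2.5),(-3,-5,-2.5),(-4,-2,-4)):
  for B in ((-2.4,-2.4,-4.9),(-4,-2,-4)):
    q=q0
    for d in (A,B): q=run(q,[tuple(np.array(d)*k)+(0,) for k in range(1,7)],1.67)
    print(A,B,*show(q),cr(q)[1:])
    approach(q,(((-20,-7,60),-4),((-5,-7,45),0),((0,-7,35),0)))
E
```

```text
(-4, -4, -2.5) (-2.4, -2.4, -4.9) [0.373 0.102 0.242] [153.5  -6.5  99.8] [ 63.3 -32.7 -58.2  24.6 -46.  110.6] ('al', np.float64(-14.2), 'inpl', np.float64(9.4), 'ty', array([0.23, 0.07, 0.97]))
    (-20, -7, 60) 6 [10.2 10.8 -6.7] (array([0.477, 0.21 , 0.178]), array([153.8,  -6.5,  95.8]), array([ 49.8,  -6.6, -58.2,  43.2, -20.1,  95.8])) (array([-21.,  -7.,  63.]), 'al', np.float64(-14.0), 'inpl', np.float64(7.5), 'ty', array([0.24, 0.  , 0.97]))
    (-5, -7, 45) 2 [-0.4 -0.  -2.4] (array([0.479, 0.211, 0.165]), array([154.9,  -6.4,  95.7]), array([ 48.9,  -4.9, -58.2,  43. , -18.6,  96.5])) (array([-9., -6., 56.]), 'al', np.float64(-15.1), 'inpl', np.float64(7.5), 'ty', array([0.26, 0.01, 0.97]))
    (0, -7, 35) 2 [-1.  -0.2 -2.1] (array([0.475, 0.211, 0.154]), array([156. ,  -6.3,  95.7]), array([ 49.3,  -4. , -58.2,  41.3, -18.3,  97.5])) (array([-4., -6., 47.]), 'al', np.float64(-16.2), 'inpl', np.float64(7.5), 'ty', array([0.28, 0.01, 0.96]))
(-4, -4, -2.5) (-4, -2, -4) [0.251 0.225 0.214] [151.1  -2.7  97.6] [ 176.   -60.   -58.2    9.1 -119.5   13.5] ('al', np.float64(-11
[... 4071 characters left out ...]
 -2.1,  93.2]), array([ 52.2,  -5.7, -58.2,  49.4, -25.5,  87.5])) (array([-23.,  -5.,  68.]), 'al', np.float64(-12.6), 'inpl', np.float64(2.3), 'ty', array([ 0.22, -0.  ,  0.98]))
    (-5, -7, 45) 2 [-0.6 -0.3 -2.9] (array([0.481, 0.214, 0.168]), array([153.9,  -1.8,  93.1]), array([ 51.5,  -3.8, -58.2,  49.3, -24.2,  87.6])) (array([-11.,  -3.,  60.]), 'al', np.float64(-13.9), 'inpl', np.float64(2.0), 'ty', array([ 0.24, -0.  ,  0.97]))
    (0, -7, 35) 2 [-1.2 -0.5 -2.4] (array([0.476, 0.214, 0.157]), array([155.1,  -1.6,  92.9]), array([ 52. ,  -2.9, -58.2,  47.7, -24. ,  88.3])) (array([-5., -3., 49.]), 'al', np.float64(-15.1), 'inpl', np.float64(1.7), 'ty', array([ 0.26, -0.  ,  0.97]))
```

```bash
python3 -m handwheel '[[0.85,-4,-2,-4,0],[0.85,-8,-4,-8,0],[0.85,-12,-6,-12,0],[0.85,-16,-8,-16,0],[0.85,-20,-10,-20,0],[0.85,-24,-12,-24,0]]' 35; python3 -m handwheel '[[0.85,-2.4,-2.4,-4.9,0],[0.85,-4.8,-4.8,-9.8,0],[0.85,-7.2,-7.2,-14.7,0],[0.85,-9.6,-9.6,-19.6,0],[0.85,-12,-12,-24.5,0],[0.85,-14.4,-14.4,-29.4,0]]' 35;  python3 - <<'E'
from ap import *
q=np.array(get_state()['joints']); print(show(q),cr(q))
approach(q,(((-35,-5,75),-4),((-10,-5,45),0),((0,-5,30),0)))
E
```

```text
time_s: 36.75
tcp_pos: [0.371, 0.3175, 0.2298]
eef_rot: [149.2, -4.7, 98.6]
contact_force: [0.5, 0.2, -1.9]
gripper_width: 0.0303
gripper_force: 33.3
time_s: 37.5
tcp_pos: [0.3155, 0.3133, 0.2049]
eef_rot: [152.9, -2.5, 97.5]
contact_force: [0.1, -0.7, -1.7]
gripper_width: 0.0306
gripper_force: 33.3
(array([0.316, 0.313, 0.205]), array([152.9,  -2.5,  97.5]), array([ 90.7, -13.3, -58.2,  38.4, -46. ,  68.8])) (array([-143.,  103.,  -40.]), 'al', np.float64(-13.2), 'inpl', np.float64(4.8), 'ty', array([0.22, 0.06, 0.97]))
    (-35, -5, 75) 6 [ 16.1 -10.1  -0.9] (array([0.477, 0.212, 0.196]), array([152.9,  -2.5,  93.5]), array([ 54.1,  -7. , -56.1,  43.7, -28.2,  92. ])) (array([-35.,  -5.,  75.]), 'al', np.float64(-13.0), 'inpl', np.float64(2.9), 'ty', array([ 0.22, -0.  ,  0.97]))
    (-10, -5, 45) 2 [-0.7 -0.  -3.8] (array([0.476, 0.215, 0.169]), array([154. ,  -2.3,  93.4]), array([ 52.2,  -4.4, -58.2,  47.9, -24.3,  88.5])) (array([-15.,  -2.,  57.]), 'al', np.float64(-14.1), 'inpl', np.float64(2.7), 'ty', array([ 0.24, -0.  ,  0.97]))
    (0, -5, 30) 2 [-1.1 -0.4 -2.9] (array([0.473, 0.216, 0.155]), array([155.5,  -2.1,  93.3]), array([ 52.3,  -3. , -58.2,  46.7, -23.6,  89.1])) (array([-6., -1., 46.]), 'al', np.float64(-15.5), 'inpl', np.float64(2.4), 'ty', array([0.27, 0.  , 0.96]))
```

```bash
python3 -m handwheel '[[0.85,1.5,-1,2.5,0],[0.85,6,-3.5,3.8,-2],[0.85,11,-6,3.8,-4],[0.85,15.5,-8.5,3.8,-4],[0.85,17.9,-9.9,3.8,-4],[0.85,17.9,-9.9,3.8,-4]]' 35; python3 m.py; python3 - <<'E'
from ap import *
s=get_state(); q=np.array(s['joints']); print(show(q),cr(q))
approach(q,(((2,-3,70),0),((9,-3,60),0)))
E
```

```text
time_s: 38.25
tcp_pos: [0.4958, 0.2129, 0.2422]
eef_rot: [153.0, -2.5, 93.3]
contact_force: [-0.8, 0.4, -1.9]
gripper_width: 0.0305
gripper_force: 33.3
z=a+bx+cy [-0.012   0.0915  0.3462] [ 5.2282 19.0965] [[-0.0405 -0.0108 -0.0184]
 [ 0.0556  0.0108 -0.0038]]
lid normal tool [ 0.0153 -0.9433 -0.3317] 2558 [ 0.0284 -0.0264  0.0251] world [-0.9906 -0.0363 -0.1318] [[-0.0527 -0.04    0.0003]
 [ 0.0539 -0.0171  0.0649]]
pad bearing 2.0476274730037622 elev 26.964384863836973
turn 0.2523725269962376 cradle axes:
 [[-0.0473  0.2256  0.9731]
 [ 0.9988 -0.      0.0486]
 [ 0.011   0.9742 -0.2253]]
(array([0.495, 0.213, 0.243]), array([153. ,  -2.5,  93.4]), array([ 55. ,  -8. , -48.2,  34.7, -35.6, 101.7])) (array([-59.,  -4., 119.]), 'al', np.float64(-13.0), 'inpl', np.float64(2.8), 'ty', array([ 0.23, -0.  ,  0.97]))
    (2, -3, 70) 3 [ 0.1  0.1 -7.8] (array([0.498, 0.215, 0.167]), array([153.2,  -2.5,  93.4]), array([ 47.7,  -2.5, -58.2,  53.4, -21. ,  86.8])) (array([ 1., -2., 72.]), 'al', np.float64(-13.2), 'inpl', np.float64(2.7), 'ty', array([ 0.23, -0.  ,  0.97]))
    (9, -3, 60) 2 [-0.4 -0.1 -1.4] (array([0.497, 0.217, 0.16 ]), array([153.8,  -2.3,  93.3]), array([ 47.7,  -1.7, -58.2,  53.2, -20.6,  86.8])) (array([ 6., -1., 67.]), 'al', np.float64(-13.9), 'inpl', np.float64(2.6), 'ty', array([ 0.24, -0.  ,  0.97]))
```

```bash
python3 -m handwheel '[[0.85,0,0,-2.5,0],[0.85,0,0,-5,0],[0.85,0,0,-7,0],[0.85,0,0,-7.8,0],[0.85,-0.2,-0.2,-8.8,0]]' 20;  python3 - <<'E'
from ap import *
s=get_state(); q=np.array(s['joints']); print(show(q),cr(q))
approach(q,(((11,-5,60),0),((16,-5,50),0),((20,-5,40),0),((20,-5,30),0)))
E
```

```text
time_s: 38.92
tcp_pos: [0.4965, 0.2144, 0.1621]
eef_rot: [153.7, -2.4, 93.5]
contact_force: [0.5, 0.4, -1.5]
gripper_width: 0.0315
gripper_force: 19.0
(array([0.497, 0.214, 0.162]), array([153.7,  -2.4,  93.5]), array([ 47.7,  -2.2, -58.2,  52.7, -20.8,  87.5])) (array([ 4., -3., 68.]), 'al', np.float64(-13.7), 'inpl', np.float64(2.7), 'ty', array([0.24, 0.  , 0.97]))
    (11, -5, 60) 2 [-0.2 -0.2 -1.1] (array([0.498, 0.214, 0.156]), array([154.2,  -2.3,  93.4]), array([ 47.3,  -1.4, -58.2,  52.8, -20.3,  87.6])) (array([ 9., -4., 65.]), 'al', np.float64(-14.2), 'inpl', np.float64(2.6), 'ty', array([0.25, 0.  , 0.97]))
    (16, -5, 50) 2 [-0.7 -0.2 -1.5] (array([0.495, 0.215, 0.149]), array([155. ,  -2.1,  93.4]), array([ 47.6,  -0.8, -58.2,  51.9, -20.1,  87.9])) (array([13., -3., 58.]), 'al', np.float64(-15.0), 'inpl', np.float64(2.5), 'ty', array([0.26, 0.  , 0.97]))
    (20, -5, 40) 2 [-0.9 -0.3 -1.7] (array([0.491, 0.215, 0.141]), array([155.9,  -2. ,  93.3]), array([ 48.2,  -0.2, -58.2,  50.6, -20.1,  88.4])) (array([16., -2., 50.]), 'al', np.float64(-15.9), 'inpl', np.float64(2.3), 'ty', array([0.27, 0.  , 0.96]))
    (20, -5, 30) 2 [-1.3 -0.3 -1.6] (array([0.483, 0.215, 0.135]), array([156.8,  -1.8,  93.2]), array([ 49.4,   0. , -58.2,  48.4, -20.7,  89.3])) (array([16., -2., 40.]), 'al', np.float64(-16.9), 'inpl', np.float64(2.1), 'ty', array([0.29, 0.  , 0.96]))
```

```bash
python3 -m handwheel '[[0.85,-0.2,-0.1,-0.7,0],[0.85,-0.5,-0.2,-1.4,0],[0.85,-0.8,-0.3,-2.1,0]]' 15;  python3 - <<'E'
from ap import *
s=get_state(); q=np.array(s['joints']); print(cr(q)); p_,d=imaging.capture("side"); cv2.imwrite("pics/s7.png",cv2.resize(p_[150:300,180:380,::-1],None,fx=4,fy=4))
E
```

```text
time_s: 39.3
tcp_pos: [0.4943, 0.2145, 0.1519]
eef_rot: [154.7, -2.2, 93.4]
contact_force: [0.1, -0.2, -2.3]
gripper_width: 0.0316
gripper_force: 14.2
(array([10., -3., 60.]), 'al', np.float64(-14.7), 'inpl', np.float64(2.6), 'ty', array([0.25, 0.  , 0.97]))
```

View pics/s7.png

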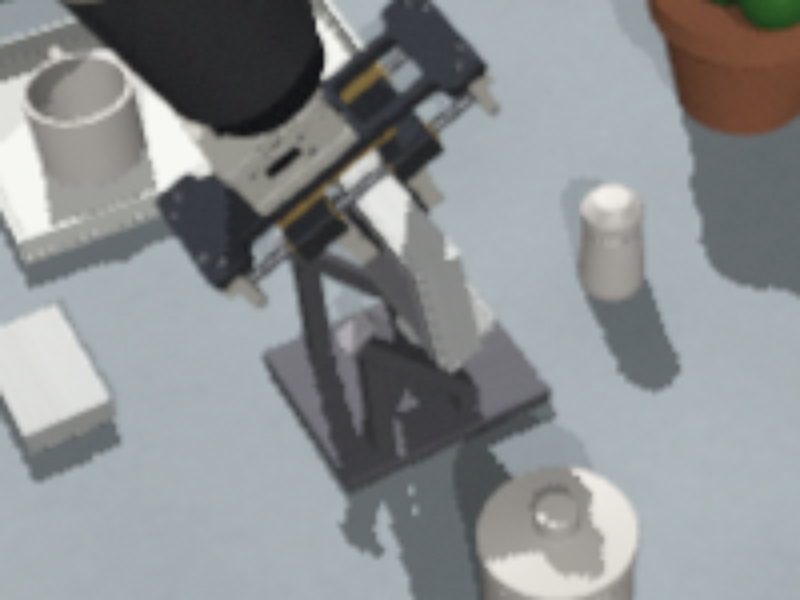

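```bash
python3 -m handwheel '[[0.85,-0.4,-0.1,-0.6,0],[0.85,-0.8,-0.2,-1.2,0],[0.85,-1.2,-0.3,-1.8,0]]' 15; python3 -m handwheel '[[0.85,-0.5,-0.1,-0.6,0],[0.85,-1,-0.2,-1.1,0],[0.85,-1.5,-0.3,-1.6,0]]' 15; python3 - <<'E'
from ap import *
s=get_state(); q=np.array(s['joints']); print(cr(q))
E
python3 m.py
```

```text
time_s: 39.72
tcp_pos: [0.4894, 0.2151, 0.1463]
eef_rot: [155.5, -2.1, 93.2]
contact_force: [2.9, -5.7, 16.2]
gripper_width: 0.0315
gripper_force: 14.5
time_s: 40.1
tcp_pos: [0.4797, 0.2159, 0.1404]
eef_rot: [156.5, -2.0, 93.2]
contact_force: [0.2, -1.0, 6.4]
gripper_width: 0.0297
gripper_force: 14.6
(array([10., -1., 42.]), 'al', np.float64(-16.6), 'inpl', np.float64(2.3), 'ty', array([0.28, 0.  , 0.96]))
z=a+bx+cy [-0.0138  0.077   0.0902] [4.4011 5.1545] [[-0.0393 -0.0108 -0.0177]
 [ 0.0545  0.0108 -0.0086]]
lid normal tool [-0.8555 -0.5017  0.1279] 1568 [ 0.0531 -0.0333  0.0335] world [-0.3611 -0.8655 -0.347 ] [[ 0.0451 -0.0493  0.0001]
 [ 0.0579 -0.0139  0.0878]]
pad bearing 2.3545770262508303 elev 23.447104545910754
turn -0.054577026250830496 cradle axes:
 [[-0.0369  0.2849  0.9578]
 [ 0.9993  0.      0.0385]
 [ 0.011   0.9586 -0.2847]]
```

```bash
python3 -m handwheel '[[0.85,-0.6,-0.2,-0.4,0],[0.85,-1.2,-0.4,-0.9,0],[0.85,-1.8,-0.6,-1.4,0]]' 12; python3 -m handwheel '[[0.85,-0.6,-0.2,-0.5,0],[0.85,-1.2,-0.4,-1,0],[0.85,-1.8,-0.6,-1.5,0]]' 12; python3 - <<'E'
from ap import *
s=get_state(); q=np.array(s['joints']); print(cr(q))
E
python3 m.py | head -1
```

```text
time_s: 40.52
tcp_pos: [0.4667, 0.2132, 0.1358]
eef_rot: [157.6, -1.8, 93.2]
contact_force: [2.3, 2.5, 4.7]
gripper_width: 0.0302
gripper_force: 12.6
time_s: 40.9
tcp_pos: [0.4575, 0.2129, 0.1346]
eef_rot: [158.4, -1.8, 93.2]
contact_force: [21.1, -0.9, 12.6]
gripper_width: 0.0426
gripper_force: 12.1
(array([-0., -3., 21.]), 'al', np.float64(-18.4), 'inpl', np.float64(2.1), 'ty', array([0.32, 0.  , 0.95]))
z=a+bx+cy [-0.0081  0.0555 -0.2367] [  3.1766 -13.3149] [[-0.0444 -0.0088 -0.0127]
```

```bash
python3 -m handwheel '[[0.85,0.3,0,-0.35,0],[0.85,0.6,0,-0.7,0],[0.85,0.9,0,-1.05,0],[0.85,1.0,0,-1.3,0]]' 22; python3 - <<'E'
from ap import *
s=get_state(); q=np.array(s['joints']); print(cr(q))
p_,d=imaging.capture("side"); P=cloud("side",d)
E
python3 m.py | head -1
```

```text
time_s: 41.45
tcp_pos: [0.4701, 0.2147, 0.126]
eef_rot: [158.5, -1.9, 93.2]
contact_force: [6.3, -3.1, 29.4]
gripper_width: 0.0297
gripper_force: 24.5
(array([14., -2., 25.]), 'al', np.float64(-18.6), 'inpl', np.float64(2.3), 'ty', array([0.32, 0.  , 0.95]))
z=a+bx+cy [-0.0109  0.0425 -0.1925] [  2.433  -10.8946] [[-0.0427 -0.0108 -0.0146]
```

```bash
python3 -m handwheel '[[0.85,-0.4,-0.1,-0.55,0],[0.85,-0.9,-0.2,-1.1,0],[0.85,-1.4,-0.2,-1.6,0]]' 20; python3 - <<'E'
from ap import *
s=get_state(); q=np.array(s['joints']); print(cr(q))
E
python3 m.py | head -1
```

```text
time_s: 41.92
tcp_pos: [0.4614, 0.2148, 0.1193]
eef_rot: [159.5, -1.8, 93.0]
contact_force: [22.3, -11.4, 38.0]
gripper_width: 0.0307
gripper_force: 25.1
(array([14., -2., 14.]), 'al', np.float64(-19.6), 'inpl', np.float64(2.0), 'ty', array([0.33, 0.  , 0.94]))
z=a+bx+cy [-0.0106  0.0341 -0.366 ] [  1.9559 -20.1043] [[-0.0425 -0.0106 -0.0156]
```

```bash
python3 -m handwheel '[[0.6,0,0,0,0],[0.5,0,0,0,0],[0.45,0,0,0,0],[0.4,0,0,0,0]]' 15; python3 - <<'E'
from ap import *
s=get_state(); q=np.array(s['joints']); print(cr(q))
E
python3 m.py | head -1
```

```text
time_s: 42.48
tcp_pos: [0.4569, 0.2109, 0.1133]
eef_rot: [160.1, -1.4, 93.0]
contact_force: [0.9, 1.0, 1.4]
gripper_width: 0.0515
gripper_force: 0.9
(array([16., -5.,  7.]), 'al', np.float64(-20.1), 'inpl', np.float64(1.6), 'ty', array([0.34, 0.  , 0.94]))
z=a+bx+cy [-0.0131  0.0296 -0.3309] [  1.696 -18.309] [[-0.0393 -0.0081 -0.0177]
```

```bash
python3 -m handwheel '[[0.3,0,0,0,0],[0.25,0,0,0,0],[0.25,-0.5,0,1.3,0],[0.25,-1.1,0,3,0],[0.25,-2.2,0,6,0],[0.25,-3.5,0,9.5,0],[0.25,-4.5,0,13,0],[0.25,-4.5,0,13,0]]'; python3 - <<'E'
from ap import *
print(get_state()["tcp_pos"])
for n in ("top","wrist"):
    p_,d=imaging.capture(n); P=cloud(n,d); cv2.imwrite(f"pics/f_{n}.png",p_[:,:,::-1])
    C=(P-O)@CF; M=(d>0)&(C[...,2]>.015)&(C[...,2]<.05)&(C[...,0]>-.02)&(C[...,0]<.12)&(abs(C[...,1])<.07)
    A=C[M]; F=A[(A[:,0]>.01)&(A[:,0]<.07)]; w=np.linalg.lstsq(np.c_[np.ones(len(F)),F[:,:2]],F[:,2],rcond=None)[0]
    print(n,len(A),"base face z=a+bx+cy",w,np.percentile(A[A[:,2]>.02],[1,99],0))
    C=C[d>0]; E=C[(abs(C[:,1])<.03)&(C[:,2]>.003)&(C[:,2]<.028)&(C[:,0]<.02)&(C[:,0]>-.03)]; print(" upper edge x",np.percentile(E[:,0],[10,50,90]) if len(E) else "")
    T=C[(abs(abs(C[:,1])-.046)<.006)&(C[:,2]>.009)&(C[:,2]<.015)&(C[:,0]<.01)&(C[:,0]>-.02)]; print(" tab x",np.percentile(T[:,0],[5,95]) if len(T) else "")
E
```

```text
time_s: 43.52
tcp_pos: [0.4122, 0.2122, 0.2458]
eef_rot: [159.9, -1.6, 93.1]
contact_force: [0.3, 0.7, 0.5]
gripper_width: 0.0655
gripper_force: 0.0
[0.4122 0.2122 0.2458]
top 489 base face z=a+bx+cy [0.0296 0.008  0.011 ] [[-0.0004 -0.0581  0.0214]
 [ 0.0966  0.0518  0.0486]]
 upper edge x 
 tab x [-0.0052  0.0066]
wrist 8876 base face z=a+bx+cy [ 0.0297 -0.0011 -0.0138] [[ 0.0032 -0.0578  0.0204]
 [ 0.0913  0.052   0.0468]]
 upper edge x [0.0035 0.0043 0.0051]
 tab x [-0.0024  0.005 ]
```

View pics/f_wrist.png

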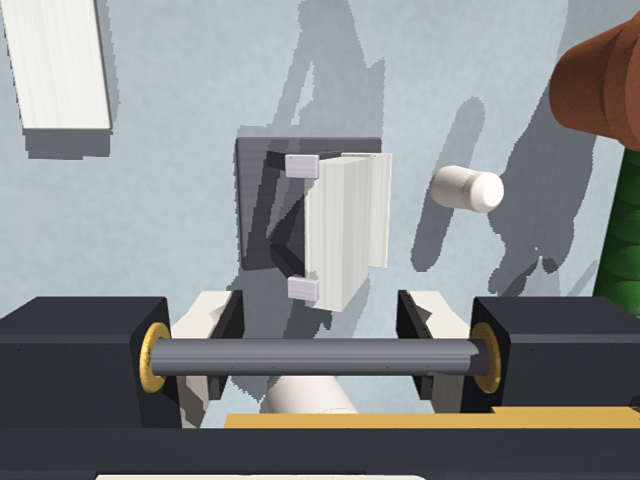

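The picture shows the tin lying flat at (340,230), with its upper edge under both tabs at (302,165) and (303,288). The ledge presses against its lower edge at (380,210), the small tin lies on the table at (55,65), and the gripper is clear.

```bash
python3 -c "
from plant import r
print(r.close_job())"
```

```text
the job is handed in; nothing more can be done
None
```

The job is handed in at about 44 s, with no verdict returned: my last measurement showed the tea tin flat in the cradle (base up, so lid-down), upper edge under both tabs and about 3 mm off centre, and the small tin lying flat on the table.

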